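# Queue specimen holders on sloped roller rails by a spectrophotometer

## Robot

A 6-joint arm with a two-finger parallel gripper is mounted at the origin on the work surface. World frame = base frame: x ahead of the robot, y to its left, z up, the work surface at z = 0. Lengths are in m, angles in rad, forces in N, time in s.
With the tool pointing down it reaches from about 0.25 to 0.725 m from the base axis. Payload 4 kg.
Tool frame: the origin (TCP) lies at the very end of the fingers, on their centre line; the grasp point (between the pads) lies manip.hold_point_z behind it (manip.hold_point_z is the distance from the TCP to the grasp point, in m); z points along the fingers, x is the direction in which the jaws open and shut, and the axes are right-handed (so a half turn about z gives the same grasp; the last joint's range is limited). The gripper opens to 85 mm and grips with 20 to 120 N. Pads are 22 mm wide; open, the fingers measure 114 mm over their backs; the gripper's body (76 mm by 85 mm) begins 54 mm behind the grasp point. The pads swing forward as they close: fully open they stand 13 mm farther back than shut.
Start: joints at [1.256, 0.241, 0.005, 1.335, 0, 1.571], TCP at [0.155, 0.475, 0.231] pointing down, gripper open.
Joint ranges: [-2.72, 2.72], [-1.05, 1.87], [-1.09, 1.28], [-1.99, 2.15], [-1.42, 1.44], [-3.14, 3.14]. Speed limits (rad/s): [2.79, 2.79, 3.14, 3.14, 3.14, 3.14].

## Interface

Orientations are given as a unit quaternion [w, x, y, z].
In Python, from station import manip, cams, job gives the robot as it stands. The module is installed in compiled form; this text tells all that it offers.
- The arm moves only by the tool step_arm, never from a script. Its argument "moves" is a list of rows, each an object of numbers: "fingers": the opening, from -1 (shut) to 1 (fully open), so that 0 is half open; "tx", "ty", "tz": the shift along the tool's x, y, z in mm; "rx", "ry", "rz": the turn, a rotation vector about the tool's x, y, z in rad. A call has 1 to 8 rows; each row is the pose to reach, as a shift and turn from the pose commanded when the call began, along the tool's axes at that moment; what a row does not reach only later rows make up. A row lasts 1/12 s, in which the tool goes at most 41.7 mm and 7.16 degrees, less where a joint would pass 70% of its speed; a pose out of reach is approached as far as the arm can. A call with a gripper value outside its range is refused whole. The fingers move at their own pace and stop on an object; "squeeze" is the grip in N (left out, the last holds). Time passes only in rows, so rows that repeat a pose let the fingers close. It gives the time, the measured TCP pose, the force and the opening at its end, in the units of the state.
- manip.observe(): the state, without advancing time (a new reading comes with each control period).
- cams.camera(name): name is "scene" or "top" or "wrist"; returns a dict with "image" (400x640x3 uint8, red, green, blue), "fovy" (degrees; the focal length in pixels is half the picture's height over the tangent of half this angle, whatever the lens; pixels are square), "cx", "cy" (the principal point, pixels), "k1" (the pictures are not rectified: a ray, as slopes to the right and down, at radius r is drawn at 1 + k1 r^2 times it, then the intrinsics apply), "rvec" (rotation vector, rad) and "tvec" (3), from world to camera coordinates, as OpenCV has them; the wrist camera has in their place "T_tool_cam" (4x4, takes a point from camera to tool coordinates, whose origin is the TCP and whose axes are the tool frame's). Camera axes: x right, y down, z forward; pixel columns grow to the right and rows downward; lengths in m; the calibration is good to about 2 mm. A picture is of the moment at which its call begins: read the wrist's pose just before it. There is no depth.
- job.finish_job(): hands the job in, once; it reports no verdict.
The state is a dict: "t": time; "joints": joint angles; "qd": joint speeds; "effort": joint torques, N m; "tcp_pos": TCP position; "orientation": TCP orientation; "ft_force": force on the tool from outside, world axes, zero at the start; "moment": the same for the moment, N m; "grip_width": finger opening in m.
Only numpy, scipy, OpenCV 4.12 (cv2) and the standard library are available. Lean on these libraries where they do the work, as an engineer would, in place of code of your own. Each camera call takes 0.05 s, during which the arm holds its last target.

## Task

Take the long and the short specimen holder out of the white rack and hook each, by its wheels, onto the raised end of the rail on which a holder of its own length is already waiting. Let go up there so that it rolls down by itself, without a hand on it, until it rests against the waiting holder, hanging free on both wheels. Leave the waiting holders and the other things on the bench where they are.

Things in the scene. Friction and masses are not known exactly. Their poses are not given: they have to be found in the camera images.
- rail_stand: fixed white base plate 200 x 430 x 10 mm with two parallel steel rails, round rods 12 mm thick: near rail above x = -65 mm, far rail above x = +65 mm. Origin on the bench under the middle, z up, +y downhill: rail axis height = 180 - 0.0875 y (mm). Under each rail a post with a grey clamp at y = -188 (raised end) and y = +170, where a stop plate with a red pad stands up
- near_load (a point): point on the axis of the near rail by its raised end, 110 mm uphill of the stand's middle; a good place to put a holder on. Axes as the stand's. The rail is bare from y = -170 mm to the waiting holder. A holder goes on from the rail's -x side, open side (+x) leading, wheels above and foot below the rail, then is lowered; let go, it rolls home within about 2 s
- far_load (a point): the same point on the far rail (x = +65 mm of the stand). The corridor between the rails is open from above and, between the posts, from the raised end; only a thin tie rod crosses there, 45 mm above the bench
- long_holder_grip (a point): loose long holder, 0.23 kg, upright in a slot of the rack. Point: centre of its blue grip tab, 10 mm thick (x), 28 wide (y), 50 tall, on top of an aluminium bridge 84 mm long (y) that hides the two wheels. z up along the holder, y along the wheels' run, x to the open side of the C-shaped hanger; its back plate is at x = -18 to -15 mm. Frame with amber glass 95 mm tall, lower edge 196 mm below this point
- long_holder: the same long holder. Origin 65 mm below the tab's centre: there the rail's axis lies when it hangs. Two white wheels, axles 15 mm above the origin, 44 mm apart along y, running face 18 mm across and 16 mm wide between flanges 30 mm across (reaching down to the origin's height, out to x = +-11). Foot of the C: 30 to 36 mm below the origin, x +-18, y +-30. Below it the frame: 10 mm thick, 70 wide (y)
- short_holder_grip (a point): centre of the blue grip tab of the loose short holder, 0.18 kg, upright in the other slot of the rack. The same as the long one in every part and axis, but its glass frame is 50 mm tall, lower edge 151 mm below this point
- short_holder: the short holder; origin 65 mm below its tab's centre, as for the long one
- long_waiting_grip (a point): centre of the grip tab of a long holder (95 mm frame) that already hangs at the stop of one of the two rails, either one; x to its open side, y downhill. The next holder on that rail comes to rest bridge against bridge, its tab 84 mm uphill of this one
- short_waiting_grip (a point): the same for the short holder (50 mm frame) that hangs at the stop of the other rail
- long_waiting: the waiting long holder, origin 65 mm below its tab's centre, on the rail's axis
- short_waiting: the waiting short holder, origin 65 mm below its tab's centre, on the rail's axis
- rack: fixed white plastic rack, 200 x 110 mm, origin at the centre of its underside, two slots along y at x = -55 and x = +55 mm; slot floor 8 mm above the bench, walls up to 38 mm. A holder's frame stands 30 mm deep in a slot with 1.5 mm play and lifts straight up. Holders stand with their axes as the rack's; which slot holds which varies
- buffer_bottle: bystander: glass bottle with blue cap, 72 mm across, 150 mm tall, origin at its underside
- rinse_bottle: bystander: white plastic bottle with red cap, 60 mm across, 160 mm tall, origin at its underside
- beaker: bystander: glass beaker 70 mm across, 85 mm tall, origin at its underside
- cuvette_tray: bystander: grey divided tray 100 x 140 x 35 mm, origin at its underside
- screwdriver: bystander: screwdriver 170 mm long lying on the bench
- powder_jar: bystander: small amber jar 56 mm across, 60 mm tall, origin at its underside
Things that resemble listed ones, but are neither listed nor needed, are in the scene too. Leave any pink look-alike of the long_holder alone.

How it is judged:
By the outcome, as a careful person would: the job done as asked, in the order asked, and still so for the second after the job is handed in, with the robot touching nothing.
It also fails if it takes over 54 s, if anything falls off the work surface, if the arm or the gripper's body presses on something with over 40 N, if the wrist force passes 120 N, or if a joint passes its speed limit or range.

## Working session

There is one attempt and no reset: what is moved stays moved. The work goes in short steps, Python scripts to look and compute and a tool call to move; the robot and the scene stay as the last step left them, time stands still between calls to the robot, and variables do not carry over. Pictures are saved under pics/ and viewed, and the job is handed in when it is done.

Besides the shell and the picture viewer there is one more tool, called after "Emit:" as a command line: name --argument value ..., lists and objects as JSON in quotes. step_arm: Moves the arm, as the interface text tells. Its arguments: {"type":"object","properties":{"moves":{"type":"array"},"squeeze":{"type":"number"}},"required":["moves"]}

```bash
mkdir -p pics; cat > h.py <<'E'
import numpy as np, cv2
from scipy.spatial.transform import Rotation as R
from station import manip, cams, job
def K(c):
    f=200/np.tan(np.radians(c["fovy"])/2); return f,c["cx"],c["cy"],c["k1"]
def pose(c,st=None):
    """cam->world R,t"""
    if "T_tool_cam" in c:
        q=st["orientation"]; Rt=R.from_quat([q[1],q[2],q[3],q[0]]).as_matrix()
        T=np.array(c["T_tool_cam"]); return Rt@T[:3,:3], Rt@T[:3,3]+np.array(st["tcp_pos"])
    Rm=cv2.Rodrigues(np.array(c["rvec"],float).reshape(3,1))[0]
    return Rm.T, -Rm.T@np.array(c["tvec"],float).reshape(3)
def ray(c,uv,st=None):
    f,cx,cy,k1=K(c); d=np.array([(uv[0]-cx)/f,(uv[1]-cy)/f]); p=d.copy()
    for _ in range(30): p=d/(1+k1*(p@p))
    Rw,t=pose(c,st); v=Rw@np.array([p[0],p[1],1]); return t,v/np.linalg.norm(v)
def onz(c,uv,z,st=None):
    t,v=ray(c,uv,st); return t+v*(z-t[2])/v[2]
def proj(c,P,st=None):
    f,cx,cy,k1=K(c); Rw,t=pose(c,st); q=Rw.T@(np.array(P)-t); p=q[:2]/q[2]; p=p*(1+k1*(p@p)); return np.array([p[0]*f+cx,p[1]*f+cy])
def tri(rs):
    A=np.zeros((3,3));b=np.zeros(3)
    for t,v in rs:
        M=np.eye(3)-np.outer(v,v);A+=M;b+=M@t
    P=np.linalg.solve(A,b); return P,[np.linalg.norm((np.eye(3)-np.outer(v,v))@(P-t)) for t,v in rs]
def snap(n,fn):
    st=manip.observe(); c=cams.camera(n); cv2.imwrite("pics/"+fn+".png",c["image"][:,:,::-1])
    import pickle; pickle.dump((c,st),open("pics/"+fn+".pkl","wb")); return c,st
def load(fn):
    import pickle; return pickle.load(open("pics/"+fn+".pkl","rb"))
E
python3 - <<'E'
from h import *
print(manip.observe(), manip.hold_point_z)
for n in ("scene","top","wrist"):
    c,st=snap(n,n+"0"); print(n,K(c),pose(c,st))
    if n=="wrist": print(c["T_tool_cam"])
E
```

```text
{'t': 0.0, 'joints': array([ 1.25597289e+00,  2.41420456e-01,  3.70150423e-03,  1.33520504e+00,
       -3.62087044e-06,  1.57079821e+00]), 'qd': array([-0.00024295, -0.00038561, -0.00035876, -0.00083969, -0.00059088,
       -0.00243194]), 'effort': array([ 2.46224545e-04, -3.72319937e+01,  2.52406883e+01,  1.71383901e-02,
        8.10894971e-05,  1.50944925e-05]), 'tcp_pos': array([0.15462541, 0.47481124, 0.23040056]), 'orientation': array([ 6.26484476e-04,  8.09212239e-01,  5.87515465e-01, -8.59801156e-04]), 'ft_force': array([0.84125014, 0.46886715, 0.45191761]), 'moment': array([-0.04236547, -0.02555083, -0.03696542]), 'grip_width': 0.08527879581297916} 0.0187
scene (np.float64(443.2583590010718), 318.42939082574225, 206.3596742413992, -0.047107065500829846) (array([[ 0.3230586 ,  0.5942313 , -0.73656113],
       [ 0.94635996, -0.197912  ,  0.25540883],
       [ 0.00599763, -0.77956398, -0.62629388]]), array([ 1.42934966, -0.32006493,  0.92930913]))
top (np.float64(388.8840244923878), 315.76444697790004, 194.12425598231752, -0.0016688644932098553) (array([[ 2.74467396e-02, -9.97542606e-01,  6.44625940e-02],
       [-9.99622341e-01, -2.74773845e-02,  4.11282333e-04],
       [ 1.36099183e-03, -6.44495374e-02, -9.97920039e-01]]), array([0.44172134, 0.01222611, 1.24234157]))
wrist (np.float64(299.21502806864584), 318.75970009527407, 202.38402169139127, -0.039991335024176025) (array([[ 0.31080724,  0.90949554,  0.27607376],
       [ 0.95046854, -0.29651987, -0.09319612],
       [-0.0029001 ,  0.29136546, -0.95660742]]), array([0.08465193, 0.49834894, 0.37293653]))
[[ 9.99998857e-01 -8.63532249e-04 -1.24107872e-03  3.68751445e-04]
 [ 1.18766321e-03  9.56614238e-01  2.91355090e-01 -7.38154067e-02]
 [ 9.35639063e-04 -2.91356231e-01  9.56614171e-01 -1.42466364e-01]
 [ 0.00000000e+00  0.00000000e+00  0.00000000e+00  1.00000000e+00]]
```

View pics/scene0.png

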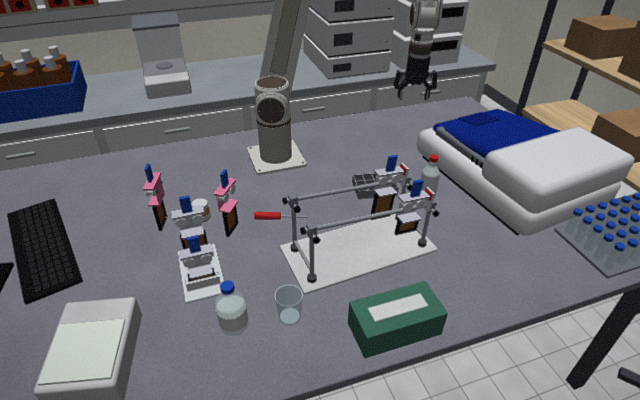

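View pics/top0.png

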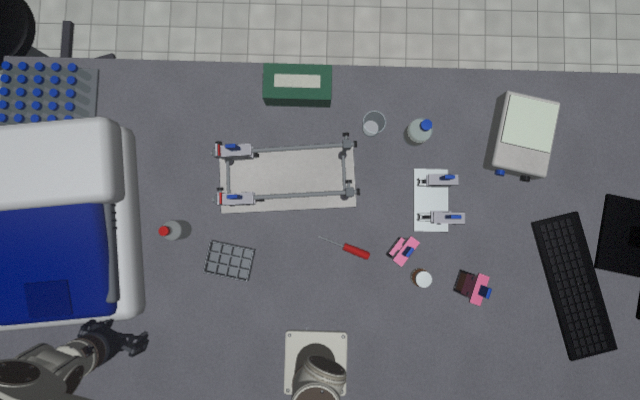

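View pics/wrist0.png

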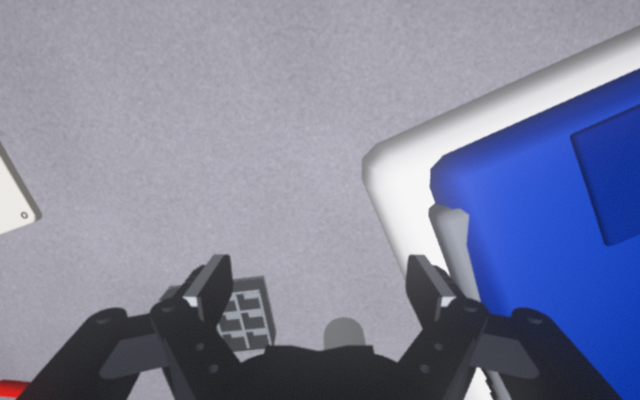

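```bash
python3 - <<'E'
from h import *
c,_=load("scene0"); im=c["image"][:,:,::-1]
a=cv2.resize(im[155:305,130:250],None,fx=4,fy=4,interpolation=cv2.INTER_CUBIC)
b=cv2.resize(im[145:285,275:450],None,fx=4.2,fy=4.2,interpolation=cv2.INTER_CUBIC)
cv2.imwrite("pics/z1.png",a);cv2.imwrite("pics/z2.png",b)
c,_=load("top0"); im=c["image"][:,:,::-1]
a=cv2.resize(im[130:260,205:365],None,fx=4.5,fy=4.5,interpolation=cv2.INTER_CUBIC)
b=cv2.resize(im[110:310,370:500],None,fx=3,fy=3,interpolation=cv2.INTER_CUBIC)
cv2.imwrite("pics/z3.png",a);cv2.imwrite("pics/z4.png",b)
for n,ps in (("top0",[(414,170),(449,231),(236,146),(447,178),(452,217),(236,198)]),):
    c,_=load(n)
    for p in ps: print(p,onz(c,p,0.2))
E
```

```text
(414, 170) [ 0.58154868 -0.25049055  0.2       ]
(449, 231) [ 0.42017651 -0.34584174  0.2       ]
(236, 146) [0.63360564 0.23208463 0.2       ]
(447, 178) [ 0.56231898 -0.33968262  0.2       ]
(452, 217) [ 0.4577411  -0.35367506  0.2       ]
(236, 198) [0.49274056 0.22634756 0.2       ]
```

View pics/z1.png

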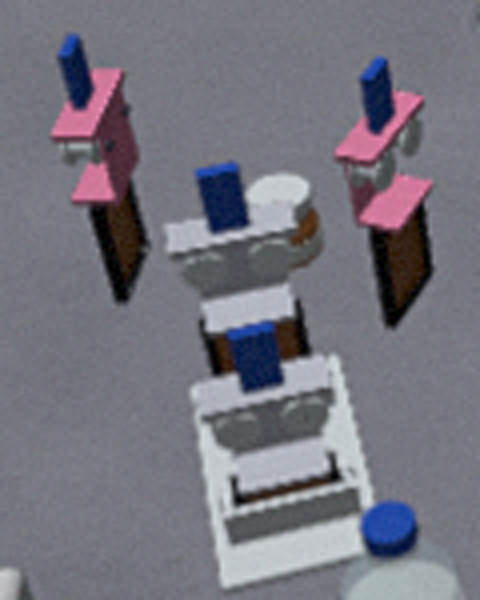

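View pics/z2.png

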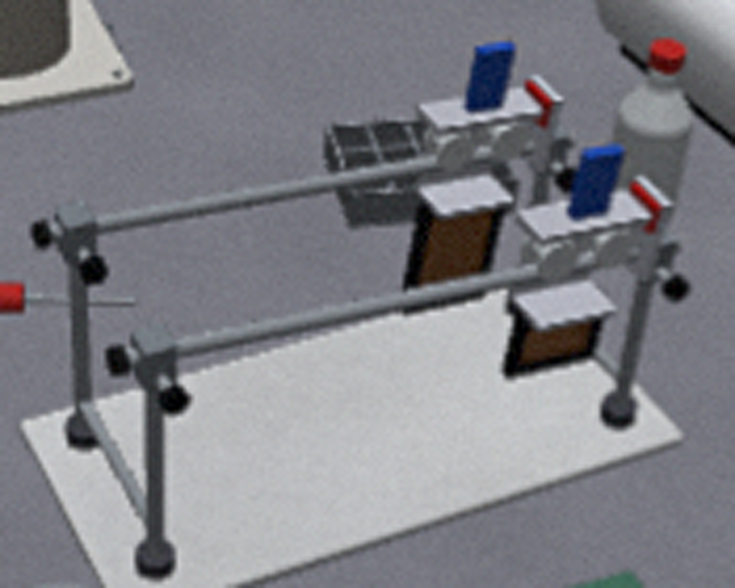

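View pics/z3.png

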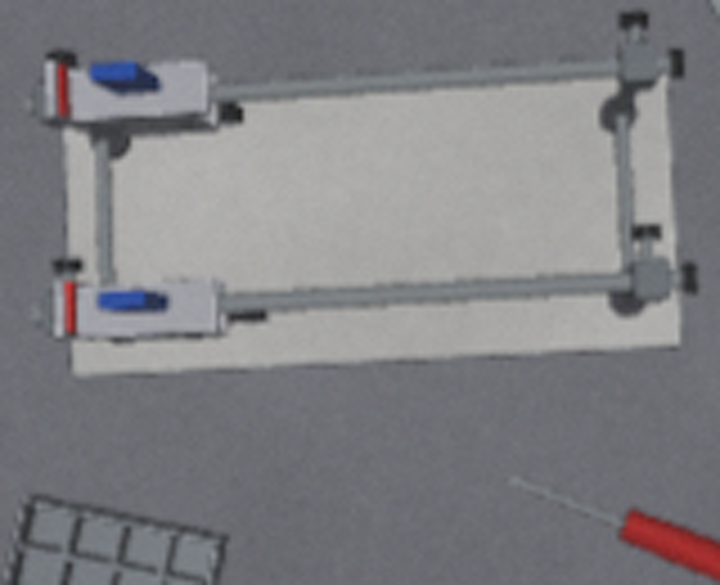

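View pics/z4.png

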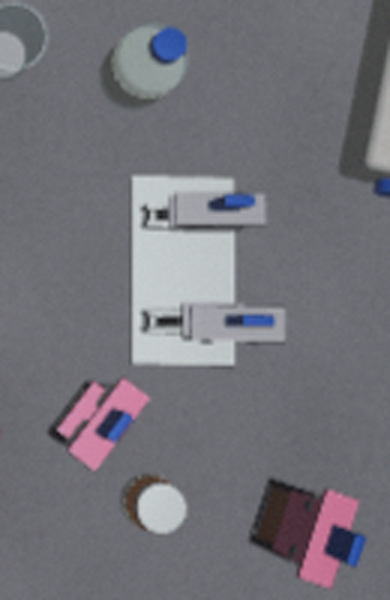

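```bash
python3 - <<'E'
from h import *
def blue(c,box):
    im=cv2.cvtColor(c["image"],cv2.COLOR_RGB2HSV); m=cv2.inRange(im,(105,130,40),(130,255,255))
    x0,y0,x1,y1=box; k=np.zeros_like(m);k[y0:y1,x0:x1]=m[y0:y1,x0:x1]
    n,l,s,ce=cv2.connectedComponentsWithStats(k); i=1+np.argmax(s[1:,4]); return ce[i],s[i],cv2.minAreaRect(np.argwhere(l==i)[:,::-1].astype(np.float32))
T,_=load("top0");S,_=load("scene0")
for n,bt,bs in (("longrack",(435,205,470,230),(170,190,200,215)),("shortrack",(435,170,470,190),(180,230,210,255)),("longwait",(220,190,245,208),(380,150,400,172)),("shortwait",(220,138,245,158),(405,175,430,200))):
    a=blue(T,bt);b=blue(S,bs)
    print(n,a[0],a[1],a[2],b[0],b[1]); print(tri([ray(T,a[0]),ray(S,b[0])]))
# plate corners in top: low-sat bright
im=cv2.cvtColor(T["image"],cv2.COLOR_RGB2GRAY)
for p in ((100,160),(270,170),(432,200),(280,230)): print(p,im[p[1],p[0]])
m=cv2.inRange(T["image"],(150,150,140),(255,255,255))
cv2.imwrite("pics/m.png",m)
for box in ((205,130,365,225),(410,165,455,236)):
    x0,y0,x1,y1=box;k=np.zeros_like(m);k[y0:y1,x0:x1]=m[y0:y1,x0:x1]
    r=cv2.minAreaRect(np.argwhere(k>0)[:,::-1].astype(np.float32));print(r)
    for p in cv2.boxPoints(r): print(p,onz(T,p,0.01))
E
```

```text
longrack [455.21428571 216.07142857] [451 215  10   3  28] ((455.5, 216.0), (2.0, 9.0), 90.0) [185.03333333 203.50666667] [179 196  13  17 150]
(array([ 0.46075648, -0.35612757,  0.21031962]), [np.float64(0.0023492036693808), np.float64(0.002349203669380716)])
shortrack [449.05555556 176.5       ] [445 175  10   4  36] ((449.5, 176.5), (3.0, 9.0), 90.0) [193.52439024 243.2804878 ] [187 235  13  18 164]
(array([ 0.57107277, -0.35425655,  0.16608907]), [np.float64(0.002501038568779717), np.float64(0.002501038568779625)])
longwait [232.21052632 196.34210526] [227 195  11   4  38] ((232.0, 196.5), (3.0, 10.0), 90.0) [390.96969697 162.48484848] [386 155  11  16 132]
(array([0.49370445, 0.22544717, 0.23858776]), [np.float64(0.0030881318522874624), np.float64(0.0030881318522874984)])
shortwait [230.12195122 145.53658537] [225 144  11   4  41] ((230.0, 145.5), (3.0, 10.0), 90.0) [416.1        187.48666667] [411 179  12  18 150]
(array([0.62529291, 0.23513814, 0.24016183]), [np.float64(0.004028208039819419), np.float64(0.004028208039819401)])
(100, 160) 188
(270, 170) 171
(432, 200) 198
(280, 230) 111
((285.10028076171875, 175.6566162109375), (68.55498504638672, 138.16580200195312), 87.83892822265625)
[214.77394 144.00854] [0.67314269 0.34034403 0.01      ]
[352.84146 138.79846] [ 0.70225152 -0.10119549  0.01      ]
[355.42664 207.30469] [ 0.48294655 -0.1140603   0.01      ]
[217.3591  212.51477] [0.45444342 0.32247933 0.01      ]
((434.0, 199.49998474121094), (39.99999237060547, 62.99999237060547), 0.0)
[414.      230.99998] [ 0.41322841 -0.30054544  0.01      ]
[414.      167.99998] [ 0.61345796 -0.29830774  0.01      ]
[454.      167.99998] [ 0.61699582 -0.42600055  0.01      ]
[454.      230.99998] [ 0.41668074 -0.42691093  0.01      ]
```

View pics/m.png

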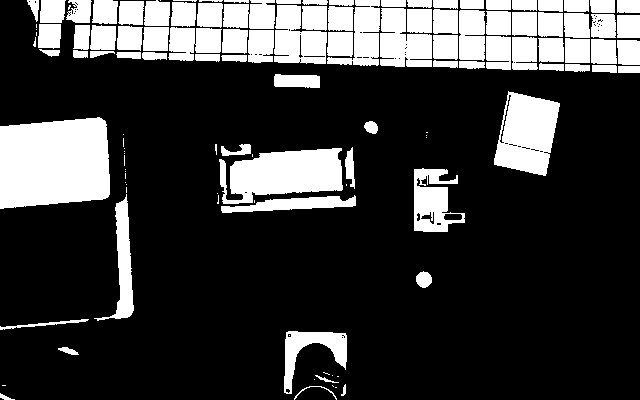

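```bash
cat >> h.py <<'E'
def Rt(yaw): ca,sa=np.cos(yaw),np.sin(yaw); return np.array([[ca,sa,0],[sa,-ca,0],[0,0,-1.]])
def go(pos,yaw=0.0,st=None):
    st=st or manip.observe(); q=st["orientation"]; R0=R.from_quat([q[1],q[2],q[3],q[0]]).as_matrix()
    d=R0.T@(np.array(pos)-st["tcp_pos"])*1000; r=R.from_matrix(R0.T@Rt(yaw)).as_rotvec()
    print("t",round(st["t"],2),"tcp",np.round(st["tcp_pos"],4),"move",np.round(d,1),"rot",np.round(r,4),"F",np.round(st["ft_force"],1),"w",round(st["grip_width"],4))
E
python3 -c "
from h import *
go([0.45,-0.08,0.38])"
```

```text
t 0.15 tcp [0.1547 0.475  0.2306] move [-436.5  452.7 -148.7] rot [1.000e-03 1.400e-03 1.256e+00] F [-0.4 -0.4  0.1] w 0.0855
```

Emit:
step_arm --moves '[{"tx": 0, "ty": 0, "tz": -41}, {"tx": -30, "ty": 20, "tz": -70, "rz": 0.12}, {"tx": -60, "ty": 45, "tz": -90, "rz": 0.24}, {"tx": -88, "ty": 70, "tz": -105, "rz": 0.36}, {"tx": -116, "ty": 98, "tz": -115, "rz": 0.48}, {"tx": -144, "ty": 127, "tz": -125, "rz": 0.6}, {"tx": -172, "ty": 156, "tz": -133, "rz": 0.72}, {"tx": -200, "ty": 186, "tz": -140, "rz": 0.84}]'

```text
schema error: expected keys fingers, tx, ty, tz, rx, ry, rz
```

```bash
python3 -c "
from h import *
print(manip.observe()['joints'])
go([0.45,-0.08,0.38])"
```

```text
[1.25597641e+00 2.41272592e-01 4.05373923e-03 1.33518158e+00
 3.01257325e-06 1.57081108e+00]
t 0.15 tcp [0.1547 0.475  0.2306] move [-436.5  452.7 -148.7] rot [1.000e-03 1.400e-03 1.256e+00] F [-0.4 -0.4  0.1] w 0.0855
```

Emit:
step_arm --moves '[{"fingers": 1, "tx": 0, "ty": 0, "tz": -41, "rx": 0, "ry": 0, "rz": 0}, {"fingers": 1, "tx": -25, "ty": 20, "tz": -65, "rx": 0, "ry": 0, "rz": 0.12}, {"fingers": 1, "tx": -52, "ty": 45, "tz": -85, "rx": 0, "ry": 0, "rz": 0.24}, {"fingers": 1, "tx": -80, "ty": 72, "tz": -98, "rx": 0, "ry": 0, "rz": 0.36}, {"fingers": 1, "tx": -108, "ty": 101, "tz": -108, "rx": 0, "ry": 0, "rz": 0.48}, {"fingers": 1, "tx": -136, "ty": 130, "tz": -117, "rx": 0, "ry": 0, "rz": 0.6}, {"fingers": 1, "tx": -164, "ty": 160, "tz": -125, "rx": 0, "ry": 0, "rz": 0.72}, {"fingers": 1, "tx": -192, "ty": 190, "tz": -132, "rx": 0, "ry": 0, "rz": 0.84}]'

```text
t: 0.82
tcp_pos: [0.2762, 0.2324, 0.3639]
orientation: [-0.0, 0.979, 0.204, 0.0]
ft_force: [2.0, 0.8, 0.6]
grip_width: 0.085
```

```bash
python3 -c "
from h import *
print(manip.observe()['joints'])
go([0.45,-0.08,0.38])"
```

```text
[ 6.99641063e-01 -5.92675233e-02  1.13999868e-02  1.64062568e+00
 -7.37757865e-05  1.85920395e+00]
t 0.82 tcp [0.2762 0.2324 0.3639] move [ 34.4 355.9 -16.2] rot [-3.000e-04 -8.000e-04  4.112e-01] F [2.  0.8 0.6] w 0.085
```

Emit:
step_arm --moves '[{"fingers": 1, "tx": 4, "ty": 41, "tz": -2, "rx": 0, "ry": 0, "rz": 0.1}, {"fingers": 1, "tx": 8, "ty": 82, "tz": -4, "rx": 0, "ry": 0, "rz": 0.2}, {"fingers": 1, "tx": 12, "ty": 123, "tz": -6, "rx": 0, "ry": 0, "rz": 0.3}, {"fingers": 1, "tx": 16, "ty": 164, "tz": -8, "rx": 0, "ry": 0, "rz": 0.4}, {"fingers": 1, "tx": 20, "ty": 205, "tz": -10, "rx": 0, "ry": 0, "rz": 0.411}, {"fingers": 1, "tx": 24, "ty": 246, "tz": -12, "rx": 0, "ry": 0, "rz": 0.411}, {"fingers": 1, "tx": 29, "ty": 287, "tz": -14, "rx": 0, "ry": 0, "rz": 0.411}, {"fingers": 1, "tx": 34, "ty": 328, "tz": -16, "rx": 0, "ry": 0, "rz": 0.411}]'

```text
t: 1.48
tcp_pos: [0.4399, -0.0543, 0.3793]
orientation: [-0.0, 1.0, 0.002, 0.0]
ft_force: [1.0, 1.1, -0.4]
grip_width: 0.0852
```

```bash
python3 -c "
from h import *
st=manip.observe();print(st['joints'],st['tcp_pos'],st['qd'])
snap('wrist','w1')
go([0.461,-0.346,0.38])"
```

```text
[-1.22997548e-01  1.12636424e-01  2.28855524e-01  1.68700058e+00
  2.68095373e-04  1.44353025e+00] [ 0.43994528 -0.05430474  0.37930594] [-0.92134898  0.61343495  0.74313174  0.12359255  0.00794584 -0.91835478]
t 1.53 tcp [ 0.4435 -0.0601  0.378 ] move [ 18.  285.9  -0.5] rot [ 0.0049 -0.0009 -0.0018] F [ 4.6 -2.7  0.8] w 0.0854
```

View pics/w1.png

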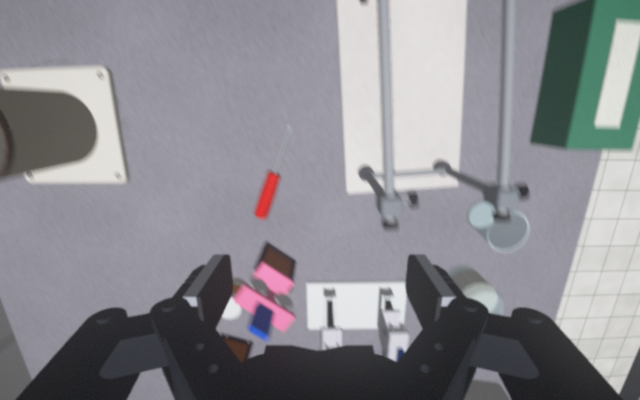

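```bash
python3 - <<'E'
from h import *
st=manip.observe();print(st['qd'].round(3))
c,st=snap('wrist','w2'); print(st['tcp_pos'])
g=cv2.cvtColor(c["image"],cv2.COLOR_RGB2GRAY)
for r in (20,60,100,140,160,180): print(r,list(g[r,370:405]),'|',list(g[r,490:525]))
E
```

```text
[ 0.097 -0.045 -0.107  0.027  0.056  0.172]
[ 0.44350701 -0.06005739  0.37803317]
20 [np.uint8(219), np.uint8(208), np.uint8(170), np.uint8(137), np.uint8(142), np.uint8(155), np.uint8(165), np.uint8(172), np.uint8(178), np.uint8(177), np.uint8(177), np.uint8(170), np.uint8(163), np.uint8(160), np.uint8(189), np.uint8(215), np.uint8(221), np.uint8(221), np.uint8(221), np.uint8(222), np.uint8(221), np.uint8(222), np.uint8(222), np.uint8(222), np.uint8(222), np.uint8(222), np.uint8(222), np.uint8(223), np.uint8(223), np.uint8(223), np.uint8(224), np.uint8(224), np.uint8(223), np.uint8(225), np.uint8(224)] | [np.uint8(146), np.uint8(146), np.uint8(145), np.uint8(144), np.uint8(145), np.uint8(144), np.uint8(141), np.uint8(128), np.uint8(107), np.uint8(99), np.uint8(110), np.uint8(126), np.uint8(138), np.uint8(150), np.uint8(158), np.uint8(168), np.uint8(171), np.uint8(170), np.uint8(170), np.uint8(165), np.uint8(156), np.uint8(148), np.uint8(146), np.uint8(144), np.uint8(146), np.uint8(148), np.uint8(148), np.uint8(147), np.uint8(149), np.uint8(150), np.uint8(148), np.uint8(147), np.uint
[... 4604 characters left out ...]
(227), np.uint8(228), np.uint8(228), np.uint8(227), np.uint8(228), np.uint8(228), np.uint8(228), np.uint8(227), np.uint8(228), np.uint8(228), np.uint8(228), np.uint8(227), np.uint8(227)] | [np.uint8(82), np.uint8(81), np.uint8(83), np.uint8(82), np.uint8(85), np.uint8(94), np.uint8(107), np.uint8(118), np.uint8(125), np.uint8(127), np.uint8(129), np.uint8(128), np.uint8(131), np.uint8(131), np.uint8(133), np.uint8(134), np.uint8(133), np.uint8(137), np.uint8(136), np.uint8(138), np.uint8(138), np.uint8(141), np.uint8(141), np.uint8(142), np.uint8(141), np.uint8(134), np.uint8(116), np.uint8(84), np.uint8(56), np.uint8(55), np.uint8(57), np.uint8(57), np.uint8(56), np.uint8(61), np.uint8(56)]
```

View pics/w2.png

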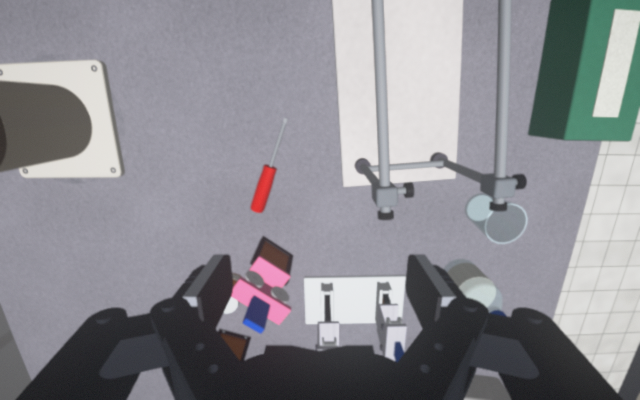

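```bash
python3 - <<'E'
from h import *
c,st=load('w2')
n=[onz(c,p,z,st) for p,z in (((378.1,20),.187),((379.9,60),.189),((383.6,160),.195),((386,200),.205))]
f=[onz(c,p,z,st) for p,z in (((504,20),.187),((502.9,60),.189),((499.8,160),.195),((502,188),.205))]
print(np.round(n,4));print(np.round(f,4))
for a in (n,f): d=a[0]-a[2]; print(np.degrees(np.arctan2(-d[0],d[1])))
# slot features of rack at z .038
for p in ((304,277),(407,277),(305,324)): print(onz(c,p,.038,st))
E
```

```text
[[ 0.5035  0.1012  0.187 ]
 [ 0.5067  0.0639  0.189 ]
 [ 0.5149 -0.0377  0.195 ]
 [ 0.5181 -0.0804  0.205 ]]
[[ 0.6311  0.1034  0.187 ]
 [ 0.6345  0.0655  0.189 ]
 [ 0.6444 -0.0375  0.195 ]
 [ 0.6462 -0.0669  0.205 ]]
4.711063477386544
5.42979860302927
[ 0.41623242 -0.27825921  0.038     ]
[ 0.60583656 -0.27933615  0.038     ]
[ 0.41620914 -0.38292574  0.038     ]
```

Emit:
step_arm --moves '[{"fingers": 1, "tx": 3, "ty": 40, "tz": 0, "rx": 0, "ry": 0, "rz": 0}, {"fingers": 1, "tx": 5, "ty": 80, "tz": 0, "rx": 0, "ry": 0, "rz": 0}, {"fingers": 1, "tx": 8, "ty": 120, "tz": 5, "rx": 0, "ry": 0, "rz": 0}, {"fingers": 1, "tx": 10, "ty": 160, "tz": 10, "rx": 0, "ry": 0, "rz": 0}, {"fingers": 1, "tx": 12, "ty": 200, "tz": 20, "rx": 0, "ry": 0, "rz": 0}, {"fingers": 1, "tx": 14, "ty": 240, "tz": 30, "rx": 0, "ry": 0, "rz": 0}, {"fingers": 1, "tx": 16, "ty": 275, "tz": 38, "rx": 0, "ry": 0, "rz": 0}, {"fingers": 1, "tx": 16, "ty": 275, "tz": 38, "rx": 0, "ry": 0, "rz": 0}]'

```text
t: 2.25
tcp_pos: [0.456, -0.3315, 0.3371]
orientation: [-0.001, 1.0, -0.0, -0.003]
ft_force: [-1.4, 0.9, -0.8]
grip_width: 0.0857
```

```bash
python3 -c "
from h import *
st=manip.observe();print(st['joints'],st['qd'].round(2))
c,st=snap('wrist','w3')
go([0.46,-0.335,0.34])"
```

```text
[-0.62758029  0.36567042  0.44906441  1.6592044  -0.0018951   0.94380152] [ 0.07 -0.06 -0.03  0.05  0.05  0.06]
t 2.3 tcp [ 0.4562 -0.3288  0.3384] move [ 3.8  6.2 -1.7] rot [-0.0029  0.0041  0.001 ] F [-0.   0.8  0.3] w 0.0853
```

View pics/w3.png

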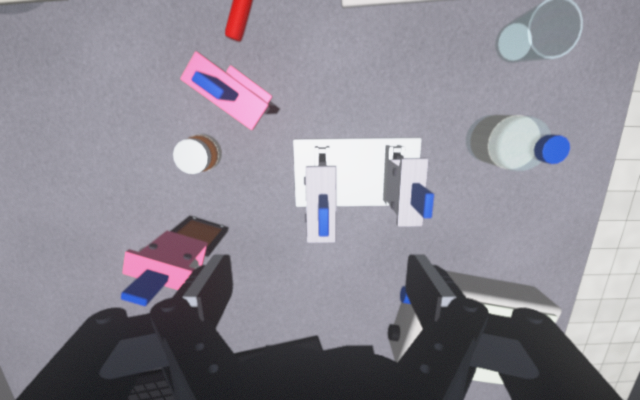

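```bash
python3 - <<'E'
from h import *
c,st=load('w3')
im=c["image"][:,:,::-1]; cv2.imwrite("pics/z5.png",cv2.resize(im[125:260,280:450],None,fx=4.5,fy=4.4,interpolation=cv2.INTER_CUBIC))
h=cv2.cvtColor(c["image"],cv2.COLOR_RGB2HSV); m=cv2.inRange(h,(105,120,40),(130,255,255))
for y0,y1,x0,x1 in ((180,245,300,345),(175,225,405,440)):
    q=np.argwhere(m[y0:y1,x0:x1]>0)+[y0,x0]
    for r in range(q[:,0].min(),q[:,0].max()+1,3):
        k=q[q[:,0]==r][:,1]; print(r,k.min(),k.max(),end='; ')
    print(q[:,0].min(),q[:,0].max())
for z,ps in ((.179,[(321,166),(321,242)]),(.229,[(323.5,236)]),(.134,[(411,158),(410,226)]),(.184,[(429,216)]),(.038,[(293,139),(420,139),(295,206),(420,206)])):
    for p in ps: print(p,onz(c,p,z,st).round(4))
E
```

```text
207 325 325; 210 319 327; 213 319 327; 216 319 327; 219 319 327; 222 319 327; 225 319 327; 228 319 327; 231 319 327; 234 319 327; 207 235
192 426 428; 195 424 433; 198 424 432; 201 424 432; 204 423 432; 207 423 432; 210 423 431; 213 422 431; 216 423 431; 192 217
(321, 166) [ 0.4578 -0.3101  0.179 ]
(321, 242) [ 0.4579 -0.394   0.179 ]
(323.5, 236) [ 0.4601 -0.3653  0.229 ]
(411, 158) [ 0.5621 -0.3086  0.134 ]
(410, 226) [ 0.5683 -0.3929  0.134 ]
(429, 216) [ 0.5713 -0.362   0.184 ]
(293, 139) [ 0.4173 -0.2953  0.038 ]
(420, 139) [ 0.602  -0.2951  0.038 ]
(295, 206) [ 0.4177 -0.3974  0.038 ]
(420, 206) [ 0.6117 -0.3974  0.038 ]
```

View pics/z5.png

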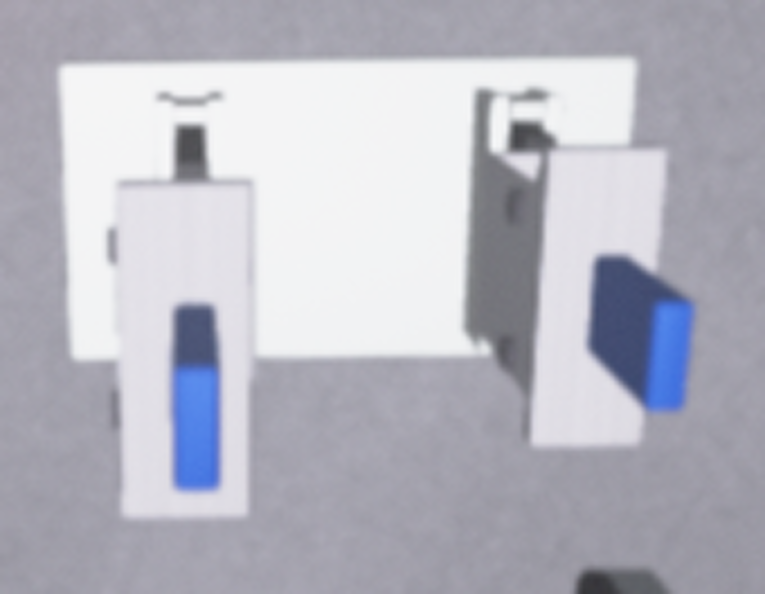

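```bash
python3 - <<'E'
from h import *
T,_=load('top0');S,_=load('scene0')
for p in ((349.9,191.1),(346.6,143.8)): print(onz(T,p,.205))
# scene clamps from z2
print([tri([ray(T,a),ray(S,(275+b[0]/4.2,145+b[1]/4.2))]) for a,b in (((349.9,191.1),(76,225)),((346.6,143.8),(155,345)))])
st=load('w1')[1],load('w2')[1],load('w3')[1]
for s in st: print(s['t'],s['tcp_pos'],s['orientation'])
for n in ('w1','w2','w3'):
    c,s=load(n)
    for P in ((.5185,-.0925,.205),(.411,-.2955,.038),(.611,-.2955,.038)): print(n,proj(c,P,s))
E
```

```text
[ 0.51934736 -0.07839312  0.205     ]
[ 0.64692357 -0.06671511  0.205     ]
[(array([ 0.51991001, -0.07777114,  0.20138872]), [np.float64(0.0009801874318264606), np.float64(0.0009801874318264917)]), (array([ 0.64751313, -0.06627123,  0.20301899]), [np.float64(0.000626609187208023), np.float64(0.0006266091872080402)])]
1.4833 [ 0.43994528 -0.05430474  0.37930594] [-1.32073034e-04  9.99997713e-01  2.13426535e-03  2.40958989e-05]
1.5333 [ 0.44350701 -0.06005739  0.37803317] [ 2.45324663e-03  9.99996501e-01 -8.89647449e-04  4.33804849e-04]
2.25 [ 0.45597771 -0.33148372  0.33706552] [-7.04350524e-04  9.99996366e-01 -2.90361405e-04 -2.58591903e-03]
w1 [388.15817388 216.12181957]
w1 [302.71518702 288.55014998]
w1 [409.83213212 288.58315709]
w2 [385.68178585 210.42666508]
w2 [301.35062731 285.15012345]
w2 [408.97379643 284.59131644]
w3 [ 401.28311986 -111.63527983]
w3 [288.69523611 139.15100159]
w3 [426.08833237 139.28529779]
```

```bash
python3 -c "
from h import *
go([0.459,-0.351,0.187])"
```

```text
t 2.3 tcp [ 0.4562 -0.3288  0.3384] move [  3.4  22.6 151.3] rot [-0.0029  0.0041  0.001 ] F [-0.   0.8  0.3] w 0.0853
```

Emit:
step_arm --moves '[{"fingers": 1, "tx": 3, "ty": 20, "tz": 30, "rx": 0, "ry": 0, "rz": 0}, {"fingers": 1, "tx": 3, "ty": 20, "tz": 65, "rx": 0, "ry": 0, "rz": 0}, {"fingers": 1, "tx": 3, "ty": 20, "tz": 100, "rx": 0, "ry": 0, "rz": 0}, {"fingers": 0.6, "tx": 3, "ty": 20, "tz": 130, "rx": 0, "ry": 0, "rz": 0}, {"fingers": 0.4, "tx": 3, "ty": 20, "tz": 145, "rx": 0, "ry": 0, "rz": 0}, {"fingers": 0.2, "tx": 3, "ty": 20, "tz": 145, "rx": 0, "ry": 0, "rz": 0}, {"fingers": 0.0, "tx": 3, "ty": 20, "tz": 145, "rx": 0, "ry": 0, "rz": 0}]' --squeeze 30

```text
t: 2.88
tcp_pos: [0.4601, -0.3453, 0.1964]
orientation: [-0.001, 1.0, 0.003, -0.001]
ft_force: [0.4, -1.1, 0.6]
grip_width: 0.0427
```

```bash
python3 -c "
from h import *
c,st=snap('wrist','w4')
cv2.imwrite('pics/z6.png',cv2.resize(c['image'][120:350,200:440,::-1],None,fx=2.5,fy=2.5))
go([0.459,-0.351,0.187])"
```

```text
t 2.93 tcp [ 0.4609 -0.3462  0.1978] move [-2.   4.8 10.8] rot [ 0.0008 -0.0015  0.0065] F [-0.3  0.3 -0. ] w 0.0425
```

View pics/z6.png

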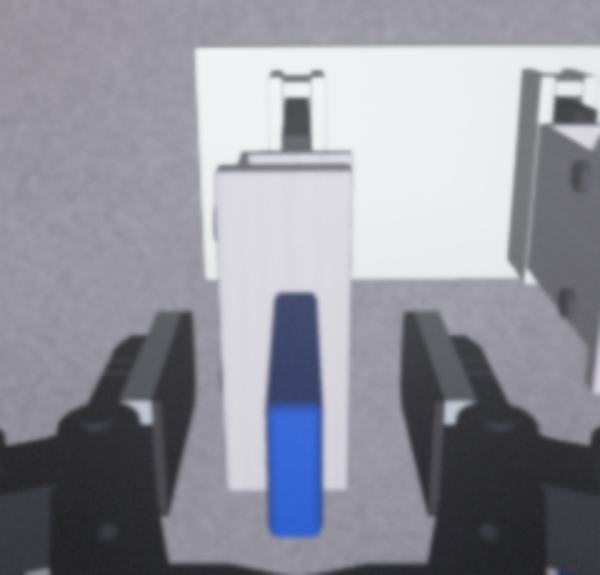

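```bash
python3 -c "
from h import *
c,st=load('w4')
for p in ((318,281.5),(318,333.5)): print(onz(c,p,.229,st))
for p in ((314,187),(315,315)): print(onz(c,p,.179,st))
for p in ((314,187),(315,315)): print(onz(c,p,.183,st))
"
```

```text
[ 0.46033598 -0.33902259  0.229     ]
[ 0.46046196 -0.36568133  0.229     ]
[ 0.45776632 -0.31076665  0.179     ]
[ 0.4584594  -0.39441567  0.179     ]
[ 0.4578353  -0.30976835  0.183     ]
[ 0.45851105 -0.39132537  0.183     ]
```

Emit:
step_arm --moves '[{"fingers": 0, "tx": 0, "ty": 6, "tz": 10, "rx": 0, "ry": 0, "rz": 0}, {"fingers": -0.5, "tx": 0, "ty": 6, "tz": 10, "rx": 0, "ry": 0, "rz": 0}, {"fingers": -1, "tx": 0, "ty": 6, "tz": 10, "rx": 0, "ry": 0, "rz": 0}, {"fingers": -1, "tx": 0, "ty": 6, "tz": 10, "rx": 0, "ry": 0, "rz": 0}, {"fingers": -1, "tx": 0, "ty": 6, "tz": 10, "rx": 0, "ry": 0, "rz": 0}]' --squeeze 50

```text
t: 3.35
tcp_pos: [0.4602, -0.3534, 0.187]
orientation: [0.0, 1.0, 0.002, 0.0]
ft_force: [0.4, 0.3, 1.2]
grip_width: 0.0093
```

```bash
python3 -c "
from h import *
st=manip.observe();go([0.46,-0.351,0.43]);print(st['joints'])"
```

```text
t 3.35 tcp [ 0.4602 -0.3534  0.187 ] move [-1.00e-01 -2.20e+00 -2.43e+02] rot [ 0.0009 -0.0006  0.0047] F [0.4 0.3 1.2] w 0.0093
[-6.54730562e-01  4.19996691e-01  1.43358418e-01  1.29311642e+00
 -2.90264130e-04  9.11332158e-01]
```

Emit:
step_arm --moves '[{"fingers": -1, "tx": 0, "ty": 0, "tz": -15, "rx": 0, "ry": 0, "rz": 0}, {"fingers": -1, "tx": 0, "ty": 0, "tz": -40, "rx": 0, "ry": 0, "rz": 0}, {"fingers": -1, "tx": 0, "ty": 0, "tz": -75, "rx": 0, "ry": 0, "rz": 0}, {"fingers": -1, "tx": 0, "ty": 0, "tz": -110, "rx": 0, "ry": 0, "rz": 0}, {"fingers": -1, "tx": 0, "ty": 0, "tz": -145, "rx": 0, "ry": 0, "rz": 0}, {"fingers": -1, "tx": 0, "ty": 0, "tz": -180, "rx": 0, "ry": 0, "rz": 0}, {"fingers": -1, "tx": 0, "ty": 0, "tz": -215, "rx": 0, "ry": 0, "rz": 0}, {"fingers": -1, "tx": 0, "ty": 0, "tz": -245, "rx": 0, "ry": 0, "rz": 0}]' --squeeze 60

```text
t: 4.02
tcp_pos: [0.4597, -0.3528, 0.4339]
orientation: [0.0, 1.0, 0.002, 0.001]
ft_force: [1.7, -0.7, -1.6]
grip_width: 0.0094
```

```bash
python3 -c "
from h import *
c,st=snap('wrist','w5')
th=0.087;o=np.array([.566,.114]);x=np.array([np.cos(th),np.sin(th)]);y=np.array([-np.sin(th),np.cos(th)])
p=o-.065*x-.110*y; print('load',p, 'pre',p-.05*x)
q=p-.055*x
go([q[0],q[1],.43],th)"
```

```text
load [ 0.51080377 -0.00123184] pre [ 0.46099288 -0.00557635]
t 4.07 tcp [ 0.4605 -0.3533  0.44  ] move [  -2.9 -347.4    7.4] rot [ 0.0077 -0.0094 -0.0821] F [-3.3  3.5  1. ] w 0.0094
```

View pics/w5.png

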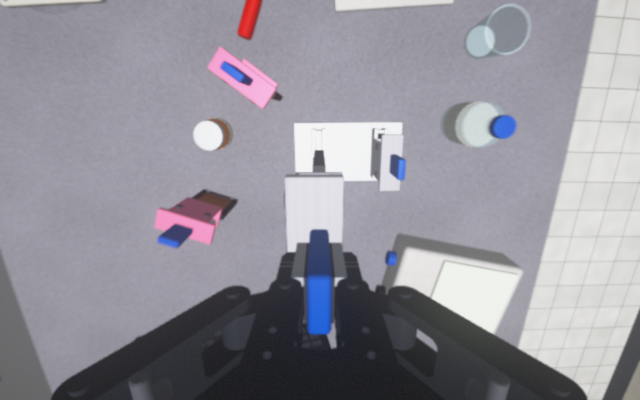

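Emit:
step_arm --moves '[{"fingers": -1, "tx": 0, "ty": -25, "tz": 0, "rx": 0, "ry": 0, "rz": 0}, {"fingers": -1, "tx": 0, "ty": -62, "tz": 0, "rx": 0, "ry": 0, "rz": -0.02}, {"fingers": -1, "tx": 0, "ty": -102, "tz": 0, "rx": 0, "ry": 0, "rz": -0.04}, {"fingers": -1, "tx": 0, "ty": -143, "tz": 0, "rx": 0, "ry": 0, "rz": -0.06}, {"fingers": -1, "tx": 0, "ty": -184, "tz": 0, "rx": 0, "ry": 0, "rz": -0.082}, {"fingers": -1, "tx": 0, "ty": -225, "tz": 0, "rx": 0, "ry": 0, "rz": -0.082}, {"fingers": -1, "tx": -2, "ty": -265, "tz": 0, "rx": 0, "ry": 0, "rz": -0.082}, {"fingers": -1, "tx": -3, "ty": -300, "tz": 0, "rx": 0, "ry": 0, "rz": -0.082}]'

```text
t: 4.73
tcp_pos: [0.4548, -0.0507, 0.4311]
orientation: [-0.0, 0.999, 0.044, -0.0]
ft_force: [0.3, 1.3, -3.2]
grip_width: 0.0093
```

```bash
python3 -c "
from h import *
go([.456,-.006,.35],.087)"
```

```text
t 4.73 tcp [ 0.4548 -0.0507  0.4311] move [  5.2 -44.4  81.1] rot [-0.0008  0.0002  0.0004] F [ 0.3  1.3 -3.2] w 0.0093
```

Emit:
step_arm --moves '[{"fingers": -1, "tx": 3, "ty": -35, "tz": 10, "rx": 0, "ry": 0, "rz": 0}, {"fingers": -1, "tx": 5, "ty": -44, "tz": 45, "rx": 0, "ry": 0, "rz": 0}, {"fingers": -1, "tx": 5, "ty": -44, "tz": 85, "rx": 0, "ry": 0, "rz": 0}, {"fingers": -1, "tx": 5, "ty": -44, "tz": 120, "rx": 0, "ry": 0, "rz": 0}, {"fingers": -1, "tx": 5, "ty": -44, "tz": 150, "rx": 0, "ry": 0, "rz": 0}, {"fingers": -1, "tx": 5, "ty": -44, "tz": 170, "rx": 0, "ry": 0, "rz": 0}, {"fingers": -1, "tx": 5, "ty": -44, "tz": 179, "rx": 0, "ry": 0, "rz": 0}, {"fingers": -1, "tx": 5, "ty": -44, "tz": 179, "rx": 0, "ry": 0, "rz": 0}]'

```text
t: 5.4
tcp_pos: [0.455, -0.0087, 0.2499]
orientation: [-0.0, 0.999, 0.043, -0.003]
ft_force: [-0.1, 0.3, -1.9]
grip_width: 0.0094
```

```bash
python3 -c "
from h import *
snap('wrist','w6');snap('scene','s6')
c,st=snap('wrist','w6b')
im=load('s6')[0]['image'][:,:,::-1]; cv2.imwrite('pics/z7.png',cv2.resize(im[125:285,255:450],None,fx=4,fy=3.7,interpolation=cv2.INTER_CUBIC))
go([.511,-.001,.2516],.087)"
```

```text
t 5.55 tcp [ 0.4578 -0.0089  0.2538] move [53.7 -3.3  2.4] rot [ 0.0003 -0.0028 -0.0002] F [ 0.8 -0.6 -2. ] w 0.0092
```

View pics/w6b.png

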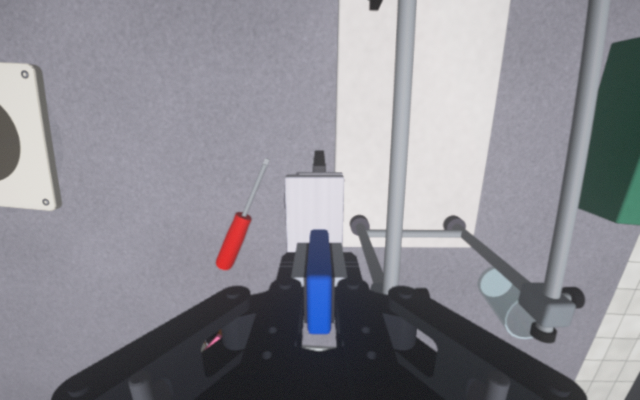

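View pics/z7.png

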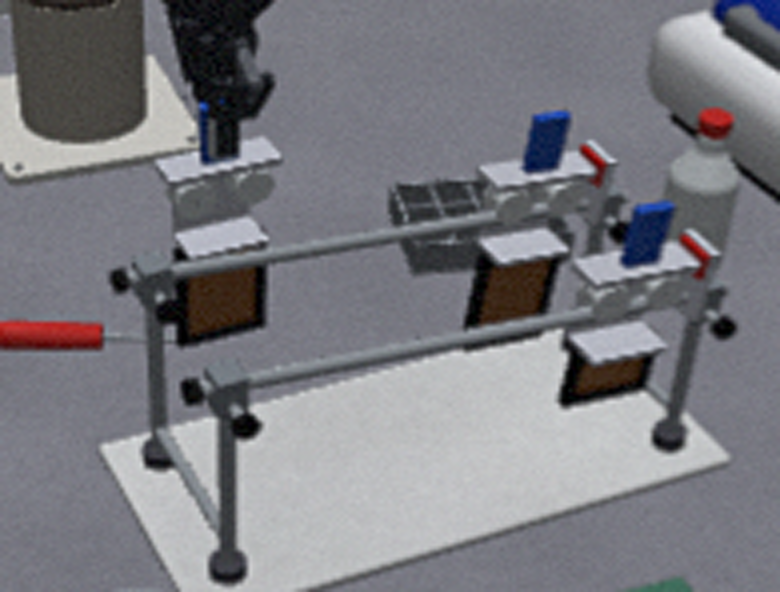

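```bash
cat > rail.py <<'E'
from h import *
import sys
def edges(c,r,x0,x1):
    g=cv2.cvtColor(c["image"],cv2.COLOR_RGB2GRAY).astype(float); row=g[r-1:r+2,x0:x1].mean(0); d=np.abs(np.diff(row)); 
    pk=np.argsort(d)[::-1]; a=pk[0]; b=[p for p in pk if abs(p-a)>8][0]; s=sorted((a,b)); return x0+s[0]+.5,x0+s[1]+.5
def run(fn,rows,th=.087,o=(.566,.114)):
    c,st=load(fn); 
    for r,x0,x1 in rows:
        e=edges(c,r,x0,x1); u=sum(e)/2
        z=.19
        for _ in range(4):
            P=onz(c,(u,r),z,st); d=P[:2]-np.array(o); sy=-np.sin(th)*d[0]+np.cos(th)*d[1]; sx=np.cos(th)*d[0]+np.sin(th)*d[1]; z=.18-.0875*sy
        q=st["orientation"]; L=R.from_quat([q[1],q[2],q[3],q[0]]).as_matrix().T@(P-st["tcp_pos"])
        print(r,e,P.round(4),"stand x,y",round(sx,4),round(sy,4),"tool",(L*1000).round(1))
E
python3 - <<'E'
from rail import *
run('w6b',[(30,380,430),(80,380,430),(130,380,430),(180,380,425),(210,380,425)])
run('w6b',[(30,570,620),(80,570,610),(180,555,600),(230,540,600)])
run('w2',[(20,365,395),(60,365,395),(100,365,400),(140,365,400),(20,490,520),(60,485,520),(100,485,520),(140,485,520)])
E
```

```text
30 (np.float64(395.5), np.float64(414.5)) [0.5032 0.1216 0.1789] stand x,y -0.0619 0.013 tool [  57.  -126.    74.4]
80 (np.float64(393.5), np.float64(411.5)) [0.5057 0.0906 0.1816] stand x,y -0.0622 -0.0181 tool [ 56.7 -94.9  71.6]
130 (np.float64(390.5), np.float64(408.5)) [0.508  0.0579 0.1844] stand x,y -0.0626 -0.0508 tool [ 56.3 -62.2  68.8]
180 (np.float64(388.5), np.float64(405.5)) [0.5111 0.0234 0.1875] stand x,y -0.0626 -0.0855 tool [ 56.3 -27.5  65.8]
210 (np.float64(386.5), np.float64(403.5)) [0.5127 0.0016 0.1894] stand x,y -0.0629 -0.1074 tool [56.  -5.6 63.8]
30 (np.float64(584.5), np.float64(605.5)) [0.6326 0.1365 0.1785] stand x,y 0.0683 0.0167 tool [ 187.1 -129.7   74.8]
80 (np.float64(577.5), np.float64(600.5)) [0.6358 0.1044 0.1814] stand x,y 0.0687 -0.0157 tool [187.6 -97.3  72. ]
180 (np.float64(562.5), np.float64(582.5)) [0.6408 0.035  0.1875] stand x,y 0.0677 -0.0852 tool [186.6 -27.8  65.9]
230 (np.float64(553.5), np.float64(562.5)) [ 0.6394 -0.0033  0.1908] stand x,y 0.0629 -0.1232 tool [181.8  10.2  62.6]
20 (np.float64(371.5), np.float64(383.5)) [0.504  0.
[... 191 characters left out ...]
p.float64(375.5), np.float64(387.5)) [0.5107 0.025  0.1873] stand x,y -0.0628 -0.0839 tool [ 66.9 -86.1 190.3]
140 (np.float64(376.5), np.float64(388.5)) [ 0.5133 -0.0165  0.191 ] stand x,y -0.0638 -0.1255 tool [ 69.6 -44.6 186.9]
20 (np.float64(497.5), np.float64(510.5)) [0.6342 0.1049 0.1813] stand x,y 0.0672 -0.015 tool [ 190.3 -166.2  196.1]
60 (np.float64(496.5), np.float64(508.5)) [0.6365 0.0662 0.1847] stand x,y 0.0661 -0.0538 tool [ 192.6 -127.5  192.9]
100 (np.float64(495.5), np.float64(507.5)) [0.6397 0.026  0.1882] stand x,y 0.0658 -0.0941 tool [195.9 -87.3 189.5]
140 (np.float64(494.5), np.float64(506.5)) [ 0.6434 -0.0159  0.1919] stand x,y 0.0658 -0.1361 tool [199.6 -45.4 186.1]
```

Emit:
step_arm --moves '[{"fingers": -1, "tx": 18, "ty": 0, "tz": 0, "rx": 0, "ry": 0, "rz": 0}, {"fingers": -1, "tx": 36, "ty": 0, "tz": 0, "rx": 0, "ry": 0, "rz": 0}, {"fingers": -1, "tx": 50, "ty": 0, "tz": 0, "rx": 0, "ry": 0, "rz": 0}, {"fingers": -1, "tx": 56, "ty": 0, "tz": 0, "rx": 0, "ry": 0, "rz": 0}, {"fingers": -1, "tx": 56, "ty": 0, "tz": 0, "rx": 0, "ry": 0, "rz": 0}]'

```text
t: 5.97
tcp_pos: [0.5144, -0.0039, 0.2534]
orientation: [0.0, 0.999, 0.043, 0.001]
ft_force: [-0.7, -0.3, -2.4]
grip_width: 0.0095
```

```bash
python3 -c "
from rail import *
snap('scene','s7')
c,st=snap('wrist','w7')
im=load('s7')[0]['image'][:,:,::-1]; cv2.imwrite('pics/z8.png',cv2.resize(im[140:220,285:365],None,fx=7,fy=7,interpolation=cv2.INTER_CUBIC))
go([.511,-.001,.2516],.087)
run('w7',[(30,290,350),(80,290,350),(130,290,350)])"
```

```text
t 6.07 tcp [ 0.5125 -0.004   0.2529] move [-1.2 -3.1  1.3] rot [ 0.0001 -0.0003 -0.0001] F [-0.7  0.2 -2.6] w 0.0094
30 (np.float64(309.5), np.float64(328.5)) [0.5031 0.1213 0.1789] stand x,y -0.062 0.0127 tool [   0.8 -125.7   74.2]
80 (np.float64(309.5), np.float64(327.5)) [0.5054 0.0903 0.1816] stand x,y -0.0624 -0.0183 tool [  0.4 -94.7  71.5]
130 (np.float64(309.5), np.float64(326.5)) [0.5079 0.0579 0.1845] stand x,y -0.0628 -0.0509 tool [  0.  -62.1  68.6]
```

View pics/w7.png

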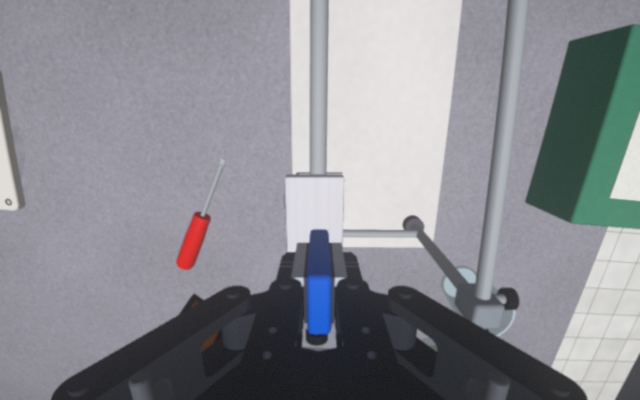

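View pics/z8.png

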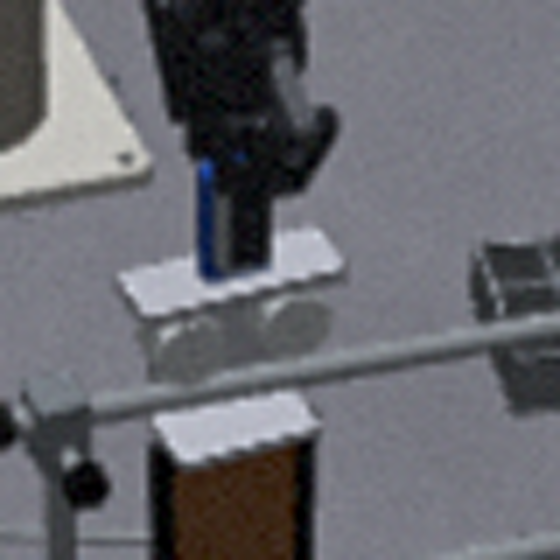

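Emit:
step_arm --moves '[{"fingers": -1, "tx": -0.7, "ty": 0, "tz": 3, "rx": -0.087, "ry": 0, "rz": 0}, {"fingers": -1, "tx": -0.7, "ty": 0, "tz": 7, "rx": -0.087, "ry": 0, "rz": 0}, {"fingers": -1, "tx": -0.7, "ty": 0, "tz": 11, "rx": -0.087, "ry": 0, "rz": 0}, {"fingers": -1, "tx": -0.7, "ty": 0, "tz": 12.5, "rx": -0.087, "ry": 0, "rz": 0}, {"fingers": -1, "tx": -0.7, "ty": 0, "tz": 12.5, "rx": -0.087, "ry": 0, "rz": 0}]'

```text
t: 6.48
tcp_pos: [0.5112, -0.0043, 0.2393]
orientation: [0.043, 0.998, 0.043, 0.001]
ft_force: [0.0, -0.3, -2.5]
grip_width: 0.0094
```

```bash
python3 -c "
from rail import *
snap('scene','s8')
c,st=snap('wrist','w8')
im=load('s8')[0]['image'][:,:,::-1]; cv2.imwrite('pics/z9.png',cv2.resize(im[140:220,285:365],None,fx=7,fy=7,interpolation=cv2.INTER_CUBIC))
go([.511,-.001,.2516],.087)
run('w8',[(30,290,350),(80,290,350),(130,290,350)])"
```

```text
t 6.58 tcp [ 0.5117 -0.0044  0.2398] move [ -0.4  -2.4 -12. ] rot [ 0.0864  0.0002 -0.0007] F [-0.3  1.1 -2.1] w 0.0093
30 (np.float64(311.5), np.float64(332.5)) [0.5039 0.1106 0.1798] stand x,y -0.0621 0.002 tool [   2.5 -119.9   49.6]
80 (np.float64(311.5), np.float64(331.5)) [0.506  0.0835 0.1822] stand x,y -0.0624 -0.0252 tool [  2.2 -92.6  49.6]
130 (np.float64(311.5), np.float64(330.5)) [0.5083 0.0543 0.1848] stand x,y -0.0627 -0.0545 tool [  1.9 -63.2  49.6]
```

View pics/z9.png

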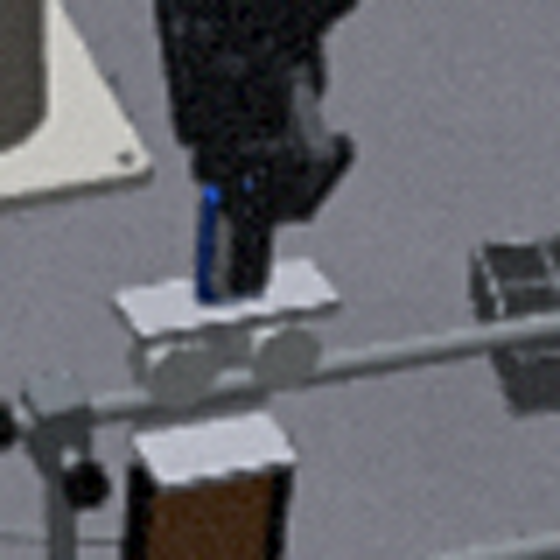

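Emit:
step_arm --moves '[{"fingers": -1, "tx": 1.2, "ty": 0, "tz": 1, "rx": 0, "ry": 0, "rz": 0}, {"fingers": -1, "tx": 1.2, "ty": 0, "tz": 2, "rx": 0, "ry": 0, "rz": 0}, {"fingers": -1, "tx": 1.2, "ty": 0, "tz": 2.5, "rx": 0, "ry": 0, "rz": 0}]'

```text
t: 6.83
tcp_pos: [0.5136, -0.0043, 0.238]
orientation: [0.043, 0.998, 0.043, 0.003]
ft_force: [-1.1, 1.1, 3.2]
grip_width: 0.0094
```

```bash
python3 -c "
from rail import *
c,st=snap('wrist','w9')
go([.511,-.001,.2516],.087);print(st['ft_force'],st['moment'])
run('w9',[(30,290,350),(80,290,350),(130,290,350)])"
```

```text
t 6.88 tcp [ 0.5136 -0.0043  0.238 ] move [ -2.2  -2.3 -13.8] rot [ 0.0871 -0.0015 -0.0003] F [-0.4  0.3  1.1] w 0.0097
[-1.07527978  1.07793149  3.22878034] [ 0.10138451  0.20531374 -0.02675905]
30 (np.float64(307.5), np.float64(328.5)) [0.5039 0.1101 0.1799] stand x,y -0.0622 0.0015 tool [   0.2 -119.5   47.9]
80 (np.float64(307.5), np.float64(327.5)) [0.5058 0.0833 0.1822] stand x,y -0.0626 -0.0254 tool [ -0.2 -92.5  47.9]
130 (np.float64(307.5), np.float64(327.5)) [0.5083 0.0543 0.1848] stand x,y -0.0627 -0.0544 tool [ -0.2 -63.3  47.9]
```

Emit:
step_arm --moves '[{"fingers": -0.3, "tx": 0, "ty": 0, "tz": 0, "rx": 0, "ry": 0, "rz": 0}, {"fingers": 0.2, "tx": 0, "ty": 0, "tz": 0, "rx": 0, "ry": 0, "rz": 0}, {"fingers": 0.4, "tx": 0, "ty": 0, "tz": 0, "rx": 0, "ry": 0, "rz": 0}, {"fingers": 0.4, "tx": 0, "ty": 0, "tz": -20, "rx": 0, "ry": 0, "rz": 0}, {"fingers": 0.4, "tx": 0, "ty": 0, "tz": -60, "rx": 0, "ry": 0, "rz": 0}]'

```text
t: 7.3
tcp_pos: [0.5097, 0.0008, 0.2927]
orientation: [0.044, 0.998, 0.043, -0.004]
ft_force: [1.1, 0.5, 0.2]
grip_width: 0.0599
```

```bash
python3 -c "
from rail import *
snap('scene','s10')
c,st=snap('wrist','w10')
im=load('s10')[0]['image'][:,:,::-1]; cv2.imwrite('pics/z10.png',cv2.resize(im[125:285,255:450],None,fx=4,fy=3.7,interpolation=cv2.INTER_CUBIC))
go([.57,-.35,.34],0)"
```

```text
t 7.4 tcp [0.5153 0.0015 0.3029] move [ 24.2 356.8  -5.7] rot [ 0.087  -0.0143  0.087 ] F [0.4 0.7 0.4] w 0.0598
```

View pics/z10.png

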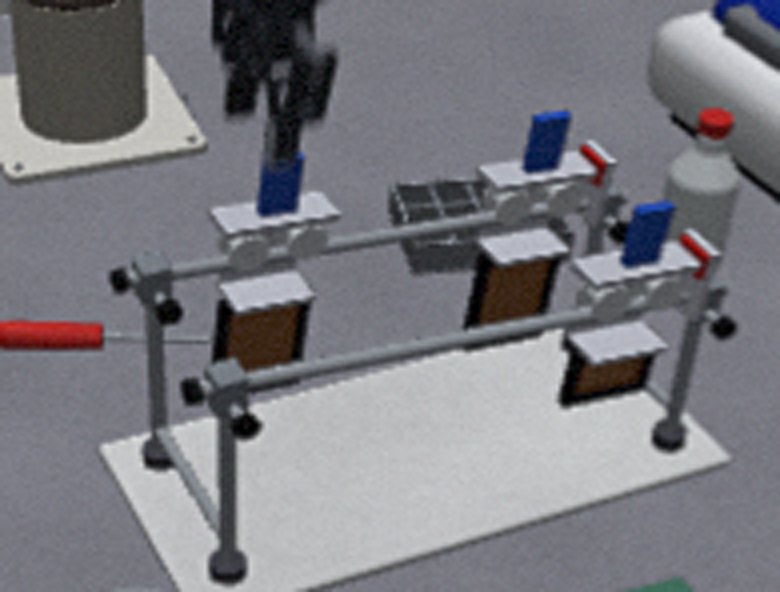

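View pics/w10.png

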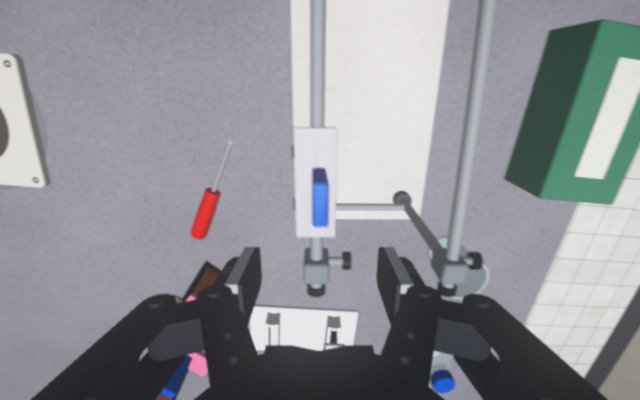

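```bash
python3 -c "
from h import *
go([.568,-.335,.28],0)"
```

```text
t 7.4 tcp [0.5153 0.0015 0.3029] move [ 22.9 336.5  52.7] rot [ 0.087  -0.0143  0.087 ] F [0.4 0.7 0.4] w 0.0598
```

Emit:
step_arm --moves '[{"fingers": 0.6, "tx": 3, "ty": 38, "tz": -10, "rx": 0.02, "ry": 0, "rz": 0.02}, {"fingers": 0.6, "tx": 6, "ty": 78, "tz": -10, "rx": 0.045, "ry": 0, "rz": 0.045}, {"fingers": 0.6, "tx": 9, "ty": 118, "tz": 0, "rx": 0.07, "ry": 0, "rz": 0.07}, {"fingers": 0.6, "tx": 12, "ty": 158, "tz": 10, "rx": 0.087, "ry": 0, "rz": 0.087}, {"fingers": 0.6, "tx": 15, "ty": 198, "tz": 20, "rx": 0.087, "ry": 0, "rz": 0.087}, {"fingers": 0.6, "tx": 18, "ty": 238, "tz": 30, "rx": 0.087, "ry": 0, "rz": 0.087}, {"fingers": 0.6, "tx": 21, "ty": 278, "tz": 40, "rx": 0.087, "ry": 0, "rz": 0.087}, {"fingers": 0.6, "tx": 23, "ty": 315, "tz": 50, "rx": 0.087, "ry": 0, "rz": 0.087}]'

```text
t: 8.07
tcp_pos: [0.5632, -0.3164, 0.2741]
orientation: [0.0, 1.0, -0.0, 0.002]
ft_force: [0.6, -0.2, 0.4]
grip_width: 0.0688
```

```bash
python3 -c "
from h import *
go([.568,-.35,.25],0)"
```

```text
t 8.07 tcp [ 0.5632 -0.3164  0.2741] move [ 4.7 33.6 24.1] rot [ 0.0002 -0.0042 -0.0005] F [ 0.6 -0.2  0.4] w 0.0688
```

Emit:
step_arm --moves '[{"fingers": 0.6, "tx": 4, "ty": 28, "tz": 20, "rx": 0, "ry": 0, "rz": 0}, {"fingers": 0.6, "tx": 4, "ty": 28, "tz": 30, "rx": 0, "ry": 0, "rz": 0}, {"fingers": 0.6, "tx": 4, "ty": 28, "tz": 30, "rx": 0, "ry": 0, "rz": 0}]'

```text
t: 8.32
tcp_pos: [0.5657, -0.3433, 0.2399]
orientation: [-0.002, 1.0, -0.002, -0.001]
ft_force: [0.4, -0.1, -1.1]
grip_width: 0.0683
```

```bash
python3 -c "
from h import *
c,st=snap('wrist','w11'); 
cv2.imwrite('pics/z11.png',cv2.resize(c['image'][100:350,200:440,::-1],None,fx=2.4,fy=2.4))
snap('scene','s11')
im=load('s11')[0]['image'][:,:,::-1]; cv2.imwrite('pics/z12.png',cv2.resize(im[125:285,255:450],None,fx=4,fy=3.7,interpolation=cv2.INTER_CUBIC))
go([.568,-.35,.25],0)"
```

```text
t 8.42 tcp [ 0.567  -0.3416  0.244 ] move [ 1.   8.4 -6. ] rot [-0.0013 -0.0024 -0.0001] F [0.5 1.4 0.9] w 0.0683
```

View pics/z11.png

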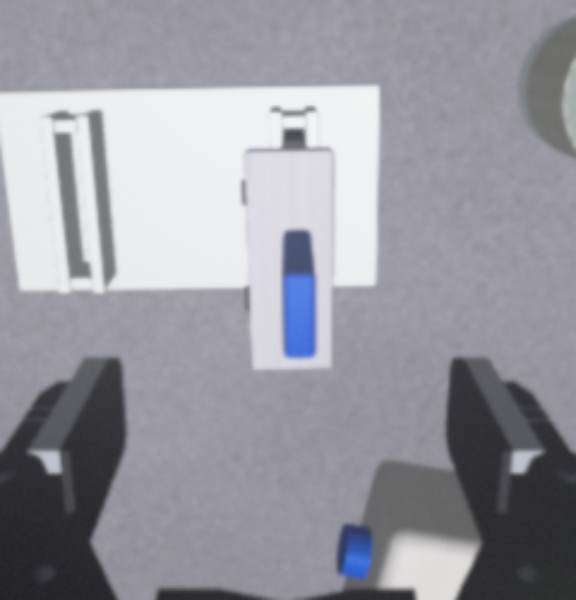

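View pics/z12.png

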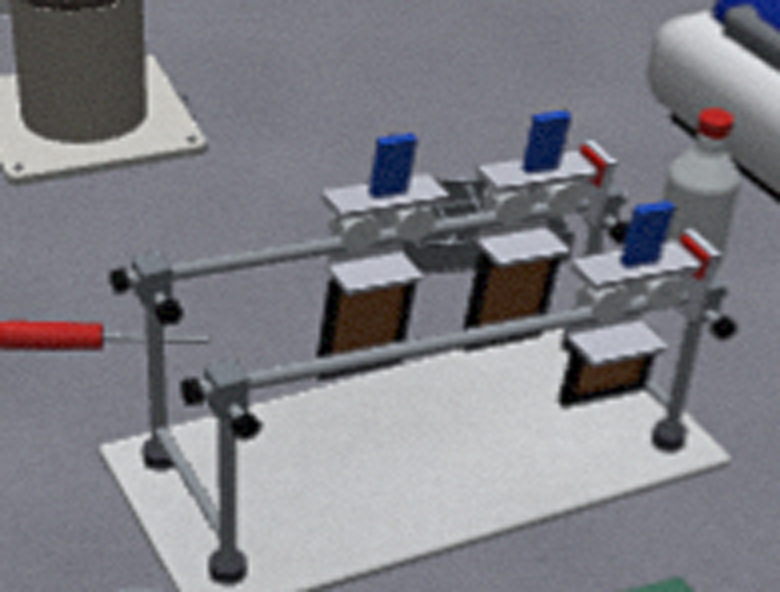

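```bash
python3 -c "
from h import *
c,st=load('w11'); a=onz(c,(325,214.6),.184,st);b=onz(c,(325,248.8),.184,st);print(a,b,st['tcp_pos'])
m=(a+b)/2
go([m[0],m[1],.142],0)"
```

```text
[ 0.57043233 -0.33817221  0.184     ] [ 0.57048422 -0.3645304   0.184     ] [ 0.5656764  -0.34328978  0.23994128]
t 8.42 tcp [ 0.567  -0.3416  0.244 ] move [  3.2   9.9 102. ] rot [-0.0013 -0.0024 -0.0001] F [0.5 1.4 0.9] w 0.0683
```

Emit:
step_arm --moves '[{"fingers": 0.5, "tx": 3, "ty": 10, "tz": 25, "rx": 0, "ry": 0, "rz": 0}, {"fingers": 0.2, "tx": 3, "ty": 10, "tz": 60, "rx": 0, "ry": 0, "rz": 0}, {"fingers": 0, "tx": 3, "ty": 10, "tz": 90, "rx": 0, "ry": 0, "rz": 0}, {"fingers": -0.2, "tx": 3, "ty": 10, "tz": 100, "rx": 0, "ry": 0, "rz": 0}, {"fingers": -0.2, "tx": 3, "ty": 10, "tz": 100, "rx": 0, "ry": 0, "rz": 0}]' --squeeze 50

```text
t: 8.83
tcp_pos: [0.5695, -0.3497, 0.1426]
orientation: [-0.002, 1.0, 0.001, -0.0]
ft_force: [-0.8, -0.6, -0.9]
grip_width: 0.0341
```

```bash
python3 -c "
from h import *
c,st=snap('wrist','w12'); 
cv2.imwrite('pics/z13.png',cv2.resize(c['image'][100:350,200:440,::-1],None,fx=2.4,fy=2.4))
go([.57,-.3515,.142],0)"
```

```text
t 8.88 tcp [ 0.5708 -0.3506  0.1451] move [-0.8  0.9  3.1] rot [-0.0008 -0.003   0.0017] F [-0.2  0.2  0.5] w 0.0345
```

View pics/z13.png

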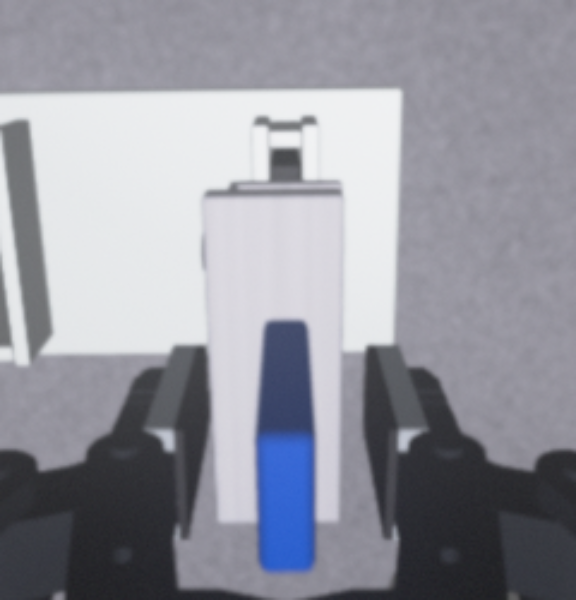

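Emit:
step_arm --moves '[{"fingers": -0.5, "tx": 0, "ty": 1, "tz": 2, "rx": 0, "ry": 0, "rz": 0}, {"fingers": -1, "tx": 0, "ty": 1, "tz": 2, "rx": 0, "ry": 0, "rz": 0}, {"fingers": -1, "tx": 0, "ty": 1, "tz": 2, "rx": 0, "ry": 0, "rz": 0}, {"fingers": -1, "tx": 0, "ty": 1, "tz": 2, "rx": 0, "ry": 0, "rz": 0}]' --squeeze 60

```text
t: 9.22
tcp_pos: [0.5707, -0.3535, 0.1458]
orientation: [0.001, 1.0, 0.0, 0.003]
ft_force: [-3.4, 0.8, 5.2]
grip_width: 0.0093
```

```bash
python3 -c "
from h import *
go([.57,-.3515,.39],0)"
```

```text
t 9.22 tcp [ 0.5707 -0.3535  0.1458] move [   0.6   -1.5 -244.2] rot [ 0.0023 -0.0053  0.0002] F [-3.4  0.8  5.2] w 0.0093
```

Emit:
step_arm --moves '[{"fingers": -1, "tx": 0, "ty": 0, "tz": -15, "rx": 0, "ry": 0, "rz": 0}, {"fingers": -1, "tx": 0, "ty": 0, "tz": -40, "rx": 0, "ry": 0, "rz": 0}, {"fingers": -1, "tx": 0, "ty": 0, "tz": -75, "rx": 0, "ry": 0, "rz": 0}, {"fingers": -1, "tx": 0, "ty": 0, "tz": -110, "rx": 0, "ry": 0, "rz": 0}, {"fingers": -1, "tx": 0, "ty": 0, "tz": -145, "rx": 0, "ry": 0, "rz": 0}, {"fingers": -1, "tx": 0, "ty": 0, "tz": -180, "rx": 0, "ry": 0, "rz": 0}, {"fingers": -1, "tx": 0, "ty": 0, "tz": -215, "rx": 0, "ry": 0, "rz": 0}, {"fingers": -1, "tx": 0, "ty": 0, "tz": -240, "rx": 0, "ry": 0, "rz": 0}]'

```text
t: 9.88
tcp_pos: [0.5695, -0.3527, 0.3883]
orientation: [0.002, 1.0, 0.0, 0.005]
ft_force: [1.6, -0.5, 0.5]
grip_width: 0.0089
```

```bash
python3 -c "
from h import *
snap('scene','s13')
im=load('s13')[0]['image'][:,:,::-1]; cv2.imwrite('pics/z14.png',cv2.resize(im[85:285,150:450],None,fx=2.6,fy=2.9,interpolation=cv2.INTER_CUBIC))
go([.5776,.0044,.385],0.09); print(manip.observe()['joints'])"
```

```text
t 9.93 tcp [ 0.5704 -0.3533  0.3933] move [   7.1 -357.7    5.5] rot [ 0.0088 -0.017  -0.09  ] F [-0.7  0.4  2. ] w 0.0093
[-0.555603    0.69002337  1.13862499  2.00044194  0.0023642   1.01518078]
```

View pics/z14.png

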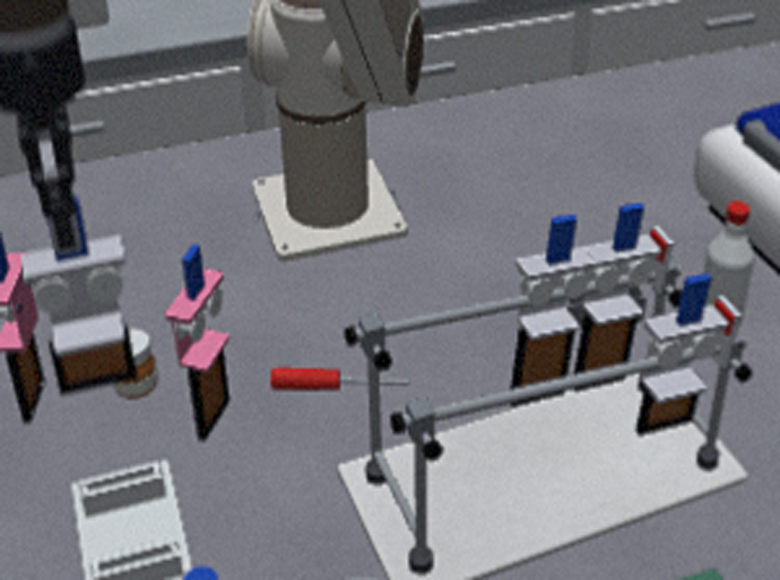

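Emit:
step_arm --moves '[{"fingers": -1, "tx": 0, "ty": -20, "tz": 0, "rx": 0, "ry": 0, "rz": 0}, {"fingers": -1, "tx": 0, "ty": -58, "tz": 0, "rx": 0, "ry": 0, "rz": -0.02}, {"fingers": -1, "tx": 1, "ty": -98, "tz": 0, "rx": 0, "ry": 0, "rz": -0.04}, {"fingers": -1, "tx": 2, "ty": -139, "tz": 0, "rx": 0, "ry": 0, "rz": -0.06}, {"fingers": -1, "tx": 3, "ty": -180, "tz": 0, "rx": 0, "ry": 0, "rz": -0.087}, {"fingers": -1, "tx": 4, "ty": -221, "tz": 0, "rx": 0, "ry": 0, "rz": -0.087}, {"fingers": -1, "tx": 6, "ty": -262, "tz": 0, "rx": 0, "ry": 0, "rz": -0.087}, {"fingers": -1, "tx": 7, "ty": -300, "tz": 0, "rx": 0, "ry": 0, "rz": -0.087}]'

```text
t: 10.6
tcp_pos: [0.5765, -0.0506, 0.3839]
orientation: [-0.0, 0.999, 0.044, 0.003]
ft_force: [1.1, -0.7, -2.4]
grip_width: 0.0089
```

```bash
python3 -c "
from h import *
go([.5776,.0044,.385],0.087); print(manip.observe()['joints'])"
```

```text
t 10.6 tcp [ 0.5765 -0.0506  0.3839] move [  5.9 -54.7  -1.1] rot [ 0.     -0.0061  0.0004] F [ 1.1 -0.7 -2.4] w 0.0089
[-8.80916361e-02  4.09981183e-01  6.36389869e-01  1.79114955e+00
  1.06691652e-03  1.39532881e+00]
```

Emit:
step_arm --moves '[{"fingers": -1, "tx": 3, "ty": -35, "tz": 0, "rx": 0, "ry": 0, "rz": 0}, {"fingers": -1, "tx": 5, "ty": -55, "tz": 10, "rx": 0, "ry": 0, "rz": 0}, {"fingers": -1, "tx": 5, "ty": -55, "tz": 40, "rx": 0, "ry": 0, "rz": 0}, {"fingers": -1, "tx": 5, "ty": -55, "tz": 75, "rx": 0, "ry": 0, "rz": 0}, {"fingers": -1, "tx": 5, "ty": -55, "tz": 105, "rx": 0, "ry": 0, "rz": 0}, {"fingers": -1, "tx": 5, "ty": -55, "tz": 123, "rx": 0, "ry": 0, "rz": 0}, {"fingers": -1, "tx": 5, "ty": -55, "tz": 128, "rx": 0, "ry": 0, "rz": 0}, {"fingers": -1, "tx": 5, "ty": -55, "tz": 128, "rx": 0, "ry": 0, "rz": 0}]'

```text
t: 11.27
tcp_pos: [0.5766, 0.0024, 0.2538]
orientation: [-0.0, 0.999, 0.044, 0.001]
ft_force: [0.4, -0.5, -1.7]
grip_width: 0.0093
```

```bash
python3 -c "
from rail import *
snap('scene','s14')
c,st=snap('wrist','w14')
im=load('s14')[0]['image'][:,:,::-1]; cv2.imwrite('pics/z15.png',cv2.resize(im[125:285,255:450],None,fx=4,fy=3.7,interpolation=cv2.INTER_CUBIC))
go([.6423,.0101,.2546],.087)
run('w14',[(r,375,450) for r in (30,80,130,180)],o=(.568,.114))"
```

```text
t 11.37 tcp [0.5783 0.0023 0.2566] move [64.4 -2.2  2.5] rot [ 0.0003 -0.0068 -0.0001] F [ 1.  -0.1 -1.7] w 0.0093
30 (np.float64(403.5), np.float64(425.5)) [0.6307 0.1341 0.1787] stand x,y 0.0642 0.0146 tool [  64.  -126.7   77.1]
80 (np.float64(399.5), np.float64(408.5)) [0.6279 0.1022 0.1815] stand x,y 0.0587 -0.017 tool [ 58.5 -95.1  74.4]
130 (np.float64(396.5), np.float64(405.5)) [0.6304 0.0691 0.1844] stand x,y 0.0583 -0.0501 tool [ 58.  -62.   71.5]
180 (np.float64(399.5), np.float64(415.5)) [0.64   0.0348 0.1875] stand x,y 0.0648 -0.0852 tool [ 64.6 -26.9  68.4]
```

View pics/w14.png

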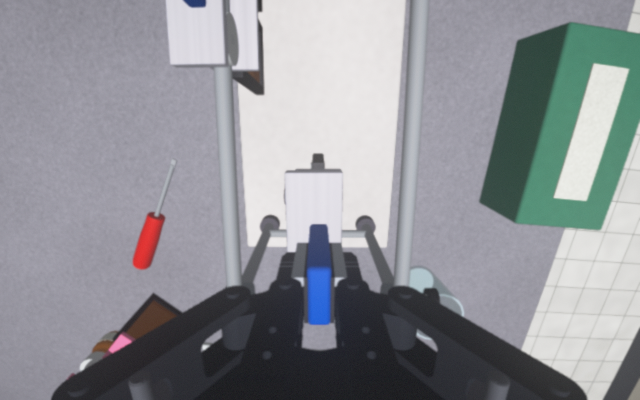

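View pics/z15.png

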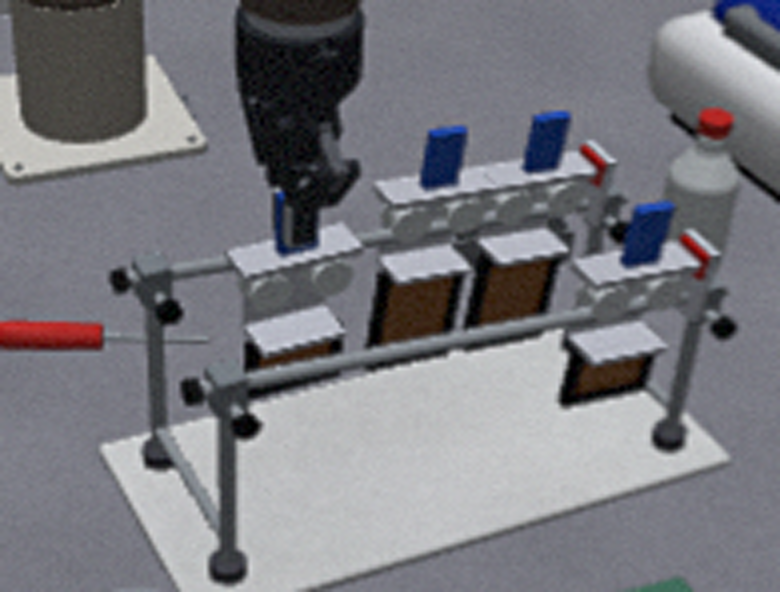

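Emit:
step_arm --moves '[{"fingers": -1, "tx": 5, "ty": 0, "tz": 0, "rx": -0.087, "ry": 0, "rz": 0}, {"fingers": -1, "tx": 25, "ty": 0, "tz": 0, "rx": -0.087, "ry": 0, "rz": 0}, {"fingers": -1, "tx": 45, "ty": 0, "tz": 0, "rx": -0.087, "ry": 0, "rz": 0}, {"fingers": -1, "tx": 58, "ty": 0, "tz": 0, "rx": -0.087, "ry": 0, "rz": 0}, {"fingers": -1, "tx": 64, "ty": 0, "tz": 0, "rx": -0.087, "ry": 0, "rz": 0}, {"fingers": -1, "tx": 64, "ty": 0, "tz": 0, "rx": -0.087, "ry": 0, "rz": 0}]'

```text
t: 11.87
tcp_pos: [0.643, 0.008, 0.2563]
orientation: [0.043, 0.998, 0.043, 0.005]
ft_force: [0.9, -0.3, -1.1]
grip_width: 0.0095
```

```bash
python3 -c "
from rail import *
snap('scene','s15')
c,st=snap('wrist','w15')
im=load('s15')[0]['image'][:,:,::-1]; cv2.imwrite('pics/z16.png',cv2.resize(im[160:240,305:385],None,fx=7,fy=7,interpolation=cv2.INTER_CUBIC))
go([.6423,.0101,.2546],.087)
run('w15',[(r,290,350) for r in (30,80,130)],o=(.568,.114))"
```

```text
t 11.97 tcp [0.6412 0.0078 0.2559] move [ 1.2 -2.3  1.1] rot [ 0.0871 -0.0048 -0.0004] F [-0.5  0.2 -2.4] w 0.0093
30 (np.float64(309.5), np.float64(328.5)) [0.6329 0.1251 0.1795] stand x,y 0.0656 0.0054 tool [   0.7 -123.8   66. ]
80 (np.float64(309.5), np.float64(328.5)) [0.6354 0.0957 0.1821] stand x,y 0.0656 -0.0241 tool [  0.7 -94.2  66. ]
130 (np.float64(309.5), np.float64(327.5)) [0.6378 0.064  0.1849] stand x,y 0.0652 -0.0559 tool [  0.3 -62.2  66. ]
```

View pics/w15.png

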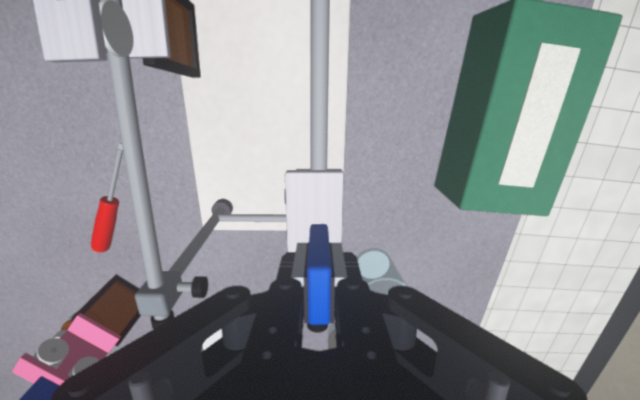

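View pics/z16.png

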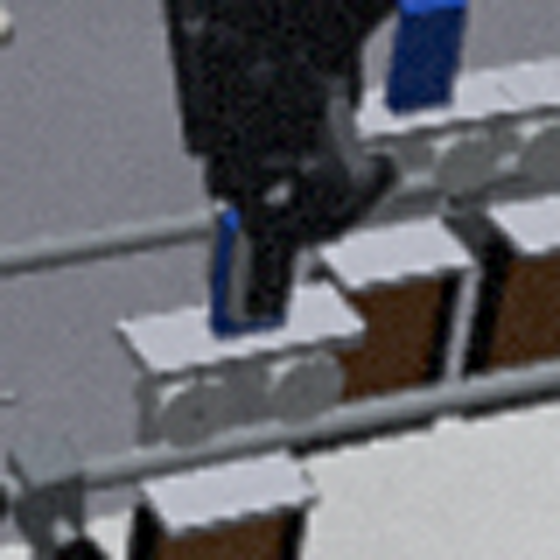

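Emit:
step_arm --moves '[{"fingers": -1, "tx": 0, "ty": 0, "tz": 5, "rx": 0, "ry": 0, "rz": 0}, {"fingers": -1, "tx": 0, "ty": 0, "tz": 10, "rx": 0, "ry": 0, "rz": 0}, {"fingers": -1, "tx": 0, "ty": 0, "tz": 12.5, "rx": 0, "ry": 0, "rz": 0}, {"fingers": -1, "tx": 0, "ty": 0, "tz": 12.5, "rx": 0, "ry": 0, "rz": 0}]'

```text
t: 12.3
tcp_pos: [0.6406, 0.0066, 0.2421]
orientation: [0.043, 0.998, 0.043, 0.003]
ft_force: [-0.4, -0.2, -1.4]
grip_width: 0.0089
```

```bash
python3 -c "
from rail import *
c,st=snap('wrist','w16')
go([.6423,.0101,.2546],.087)
run('w16',[(r,290,350) for r in (30,80,130)],o=(.568,.114))"
```

```text
t 12.35 tcp [0.6408 0.0067 0.2423] move [  1.9  -2.2 -12.5] rot [ 0.0871 -0.003  -0.0002] F [-0.3 -0.3 -1.7] w 0.0092
30 (np.float64(312.5), np.float64(332.5)) [0.6335 0.1219 0.1798] stand x,y 0.0659 0.0022 tool [   2.8 -120.5   52.1]
80 (np.float64(312.5), np.float64(331.5)) [0.6356 0.0945 0.1822] stand x,y 0.0657 -0.0253 tool [  2.5 -92.9  52.1]
130 (np.float64(311.5), np.float64(330.5)) [0.6376 0.0649 0.1848] stand x,y 0.0651 -0.055 tool [  1.9 -63.1  52. ]
```

Emit:
step_arm --moves '[{"fingers": -1, "tx": 1.4, "ty": 0, "tz": 0.5, "rx": 0, "ry": 0, "rz": 0}, {"fingers": -1, "tx": 1.4, "ty": 0, "tz": 1.5, "rx": 0, "ry": 0, "rz": 0}, {"fingers": -1, "tx": 1.4, "ty": 0, "tz": 2, "rx": 0, "ry": 0, "rz": 0}]'

```text
t: 12.6
tcp_pos: [0.6429, 0.0069, 0.2417]
orientation: [0.043, 0.998, 0.043, 0.004]
ft_force: [-1.7, 0.6, 5.8]
grip_width: 0.0094
```

```bash
python3 -c "
from rail import *
c,st=snap('wrist','w17')
go([.6423,.0101,.2546],.087)
run('w17',[(r,290,350) for r in (30,80,130)],o=(.568,.114))"
```

```text
t 12.65 tcp [0.6429 0.0069 0.2417] move [ -0.2  -2.1 -13.1] rot [ 0.0872 -0.0052  0.0001] F [-1.2  0.2  4.6] w 0.0096
30 (np.float64(308.5), np.float64(328.5)) [0.6336 0.1219 0.1798] stand x,y 0.066 0.0022 tool [   0.4 -120.4   51.6]
80 (np.float64(308.5), np.float64(347.5)) [0.6417 0.0951 0.1822] stand x,y 0.0717 -0.0253 tool [  6.2 -92.8  51.7]
130 (np.float64(308.5), np.float64(326.5)) [0.6378 0.065  0.1848] stand x,y 0.0653 -0.0549 tool [ -0.3 -63.1  51.6]
```

```bash
python3 -c "
from rail import *
snap('scene','s17')
im=load('s17')[0]['image'][:,:,::-1]; cv2.imwrite('pics/z17.png',cv2.resize(im[160:240,305:385],None,fx=7,fy=7,interpolation=cv2.INTER_CUBIC))"
```

```text
(no output)
```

View pics/z17.png

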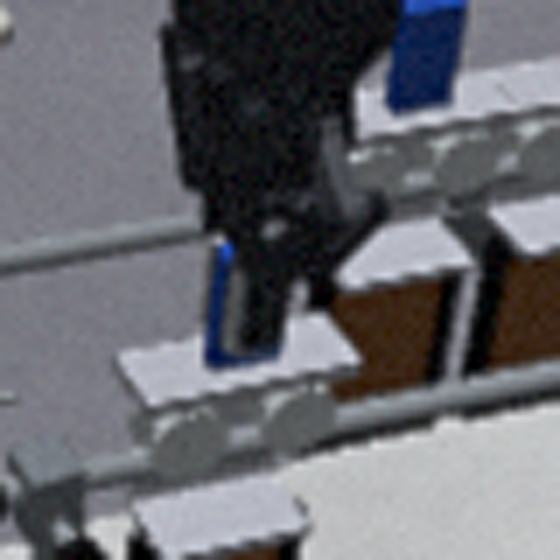

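Flanges overlap the rail on both wheels, so it is seated. Releasing.

Emit:
step_arm --moves '[{"fingers": -0.3, "tx": 0, "ty": 0, "tz": 0, "rx": 0, "ry": 0, "rz": 0}, {"fingers": 0.2, "tx": 0, "ty": 0, "tz": 0, "rx": 0, "ry": 0, "rz": 0}, {"fingers": 0.4, "tx": 0, "ty": 0, "tz": 0, "rx": 0, "ry": 0, "rz": 0}, {"fingers": 0.4, "tx": 0, "ty": 0, "tz": -20, "rx": 0, "ry": 0, "rz": 0}, {"fingers": 0.4, "tx": 0, "ty": 0, "tz": -55, "rx": 0, "ry": 0, "rz": 0}, {"fingers": 0.4, "tx": 0, "ty": 20, "tz": -90, "rx": 0, "ry": 0, "rz": 0}, {"fingers": 0.4, "tx": 0, "ty": 50, "tz": -100, "rx": 0, "ry": 0, "rz": 0}, {"fingers": 0.4, "tx": 0, "ty": 80, "tz": -100, "rx": 0, "ry": 0, "rz": 0}]'

```text
t: 13.37
tcp_pos: [0.65, -0.0637, 0.3518]
orientation: [0.044, 0.998, 0.045, 0.008]
ft_force: [-0.1, 0.1, -0.4]
grip_width: 0.0596
```

Emit:
step_arm --moves '[{"fingers": 0.4, "tx": 0, "ty": 0, "tz": 0, "rx": 0, "ry": 0, "rz": 0}, {"fingers": 0.4, "tx": 0, "ty": 0, "tz": 0, "rx": 0, "ry": 0, "rz": 0}, {"fingers": 0.4, "tx": 0, "ty": 0, "tz": 0, "rx": 0, "ry": 0, "rz": 0}, {"fingers": 0.4, "tx": 0, "ty": 0, "tz": 0, "rx": 0, "ry": 0, "rz": 0}, {"fingers": 0.4, "tx": 0, "ty": 0, "tz": 0, "rx": 0, "ry": 0, "rz": 0}, {"fingers": 0.4, "tx": 0, "ty": 0, "tz": 0, "rx": 0, "ry": 0, "rz": 0}, {"fingers": 0.4, "tx": 0, "ty": 0, "tz": 0, "rx": 0, "ry": 0, "rz": 0}, {"fingers": 0.4, "tx": 0, "ty": 0, "tz": 0, "rx": 0, "ry": 0, "rz": 0}]'

```text
t: 14.03
tcp_pos: [0.6485, -0.0633, 0.3471]
orientation: [0.043, 0.998, 0.044, 0.004]
ft_force: [-1.0, 1.3, 0.1]
grip_width: 0.0597
```

Emit:
step_arm --moves '[{"fingers": 0.4, "tx": 0, "ty": 0, "tz": 0, "rx": 0, "ry": 0, "rz": 0}, {"fingers": 0.4, "tx": 0, "ty": 0, "tz": 0, "rx": 0, "ry": 0, "rz": 0}, {"fingers": 0.4, "tx": 0, "ty": 0, "tz": 0, "rx": 0, "ry": 0, "rz": 0}, {"fingers": 0.4, "tx": 0, "ty": 0, "tz": 0, "rx": 0, "ry": 0, "rz": 0}, {"fingers": 0.4, "tx": 0, "ty": 0, "tz": 0, "rx": 0, "ry": 0, "rz": 0}, {"fingers": 0.4, "tx": 0, "ty": 0, "tz": 0, "rx": 0, "ry": 0, "rz": 0}, {"fingers": 0.4, "tx": 0, "ty": 0, "tz": 0, "rx": 0, "ry": 0, "rz": 0}, {"fingers": 0.4, "tx": 0, "ty": 0, "tz": 0, "rx": 0, "ry": 0, "rz": 0}]'

```text
t: 14.7
tcp_pos: [0.6485, -0.064, 0.3472]
orientation: [0.043, 0.998, 0.043, 0.004]
ft_force: [-0.5, -0.7, -0.3]
grip_width: 0.0598
```

```bash
python3 -c "
from rail import *
snap('scene','s18');snap('top','t18');snap('wrist','w18');print(manip.observe()['t'])
im=load('s18')[0]['image'][:,:,::-1]; cv2.imwrite('pics/z18.png',cv2.resize(im[85:285,150:450],None,fx=2.6,fy=2.9,interpolation=cv2.INTER_CUBIC))"
```

```text
14.85
```

View pics/z18.png

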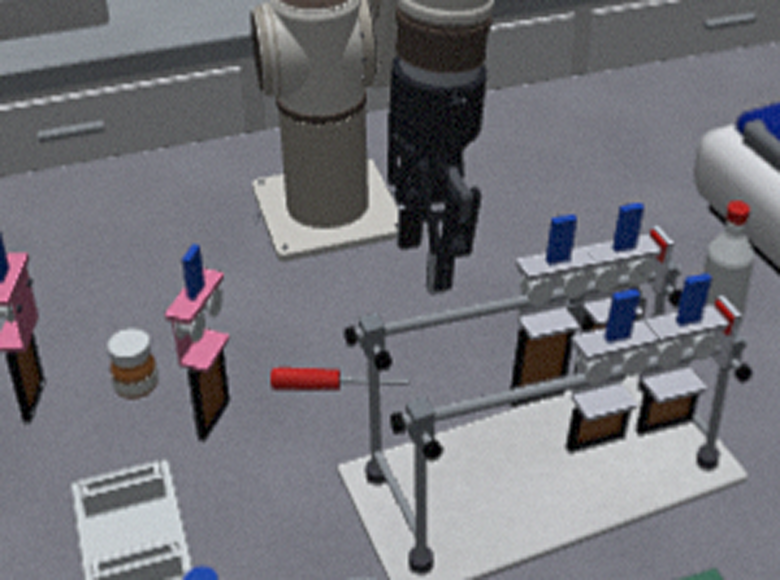

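View pics/t18.png

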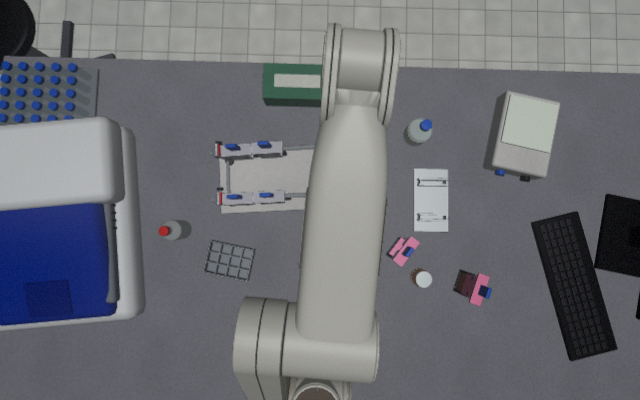

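```bash
python3 - <<'E'
from h import *
def comps(c,box):
    im=cv2.cvtColor(c["image"],cv2.COLOR_RGB2HSV); m=cv2.inRange(im,(105,130,40),(130,255,255)); x0,y0,x1,y1=box; k=np.zeros_like(m);k[y0:y1,x0:x1]=m[y0:y1,x0:x1]
    n,l,s,ce=cv2.connectedComponentsWithStats(k); return [ce[i] for i in range(1,n) if s[i,4]>15]
t=comps(load('t18')[0],(215,135,300,210)); print(t)
for a in t: print(onz(load('t18')[0],a,.235))
s1=comps(load('s18')[0],(340,145,450,215)); snap('scene','s19'); s2=comps(load('s19')[0],(340,145,450,215)); print(s1,s2)
print(comps(load('scene0')[0],(340,145,450,215)))
E
```

```text
[array([262.92105263, 142.63157895]), array([230.12195122, 145.46341463]), array([264.775, 194.425]), array([232.13513514, 196.2972973 ])]
[0.63801089 0.15462969 0.235     ]
[0.62815503 0.24013121 0.235     ]
[0.50236708 0.14489854 0.235     ]
[0.49517175 0.22935881 0.235     ]
[array([391.0546875, 162.4453125]), array([365.30597015, 166.60447761]), array([416.20408163, 187.37414966]), array([388.94805195, 192.82467532])] [array([391.05555556, 162.43650794]), array([365.30827068, 166.55639098]), array([416.10273973, 187.39726027]), array([389.3525641 , 192.50641026])]
[array([390.96969697, 162.48484848]), array([416.1       , 187.48666667])]
```

Emit:
step_arm --moves '[{"fingers": 0.4, "tx": 0, "ty": 0, "tz": 0, "rx": 0, "ry": 0, "rz": 0}, {"fingers": 0.4, "tx": 0, "ty": 0, "tz": 0, "rx": 0, "ry": 0, "rz": 0}, {"fingers": 0.4, "tx": 0, "ty": 0, "tz": 0, "rx": 0, "ry": 0, "rz": 0}, {"fingers": 0.4, "tx": 0, "ty": 0, "tz": 0, "rx": 0, "ry": 0, "rz": 0}, {"fingers": 0.4, "tx": 0, "ty": 0, "tz": 0, "rx": 0, "ry": 0, "rz": 0}, {"fingers": 0.4, "tx": 0, "ty": 0, "tz": 0, "rx": 0, "ry": 0, "rz": 0}, {"fingers": 0.4, "tx": 0, "ty": 0, "tz": 0, "rx": 0, "ry": 0, "rz": 0}, {"fingers": 0.4, "tx": 0, "ty": 0, "tz": 0, "rx": 0, "ry": 0, "rz": 0}]'

```text
t: 15.57
tcp_pos: [0.6485, -0.064, 0.3471]
orientation: [0.043, 0.998, 0.043, 0.004]
ft_force: [0.4, -0.6, -0.5]
grip_width: 0.0597
```

```bash
python3 - <<'E'
from h import *
def comps(c,box):
    im=cv2.cvtColor(c["image"],cv2.COLOR_RGB2HSV); m=cv2.inRange(im,(105,130,40),(130,255,255)); x0,y0,x1,y1=box; k=np.zeros_like(m);k[y0:y1,x0:x1]=m[y0:y1,x0:x1]
    n,l,s,ce=cv2.connectedComponentsWithStats(k); return [ce[i] for i in range(1,n) if s[i,4]>15]
for n in ('s20','s21'): snap('scene',n); print(comps(load(n)[0],(340,145,450,215)))
snap('top','t20')
c=load('t20')[0]
P=[onz(c,a,.235) for a in comps(c,(215,135,300,210))]
print(np.round(P,4),np.linalg.norm(P[0]-P[1]),np.linalg.norm(P[2]-P[3]))
im=c['image'][:,:,::-1]; cv2.imwrite('pics/z20.png',cv2.resize(im[135:215,205:305],None,fx=7,fy=7,interpolation=cv2.INTER_CUBIC))
im=load('s21')[0]['image'][:,:,::-1]; cv2.imwrite('pics/z21.png',cv2.resize(im[150:260,340:450],None,fx=5.4,fy=5.4,interpolation=cv2.INTER_CUBIC))
E
```

```text
[array([391.09448819, 162.52755906]), array([365.26865672, 166.6119403 ]), array([416.11486486, 187.2972973 ]), array([389.5    , 192.54375])]
[array([391.10077519, 162.39534884]), array([365.26865672, 166.6119403 ]), array([416.13422819, 187.48993289]), array([389.43670886, 192.55063291])]
[[0.6367 0.1556 0.235 ]
 [0.628  0.2404 0.235 ]
 [0.5024 0.1449 0.235 ]
 [0.4952 0.2294 0.235 ]] 0.0853136582331578 0.0847662018031582
```

View pics/z20.png

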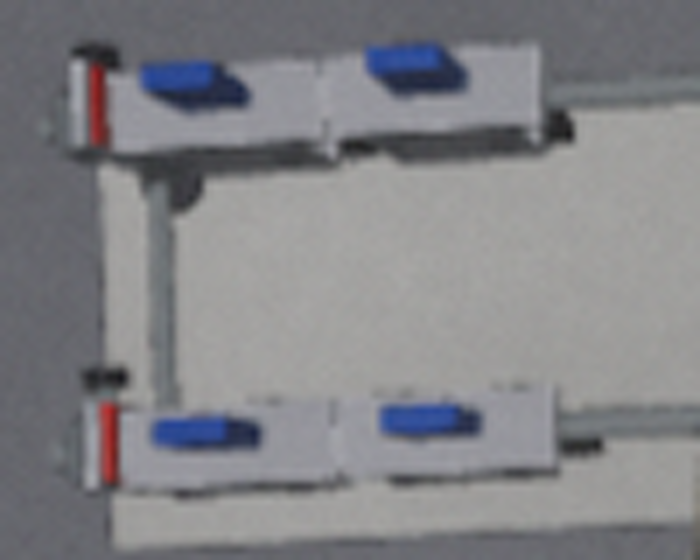

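View pics/z21.png

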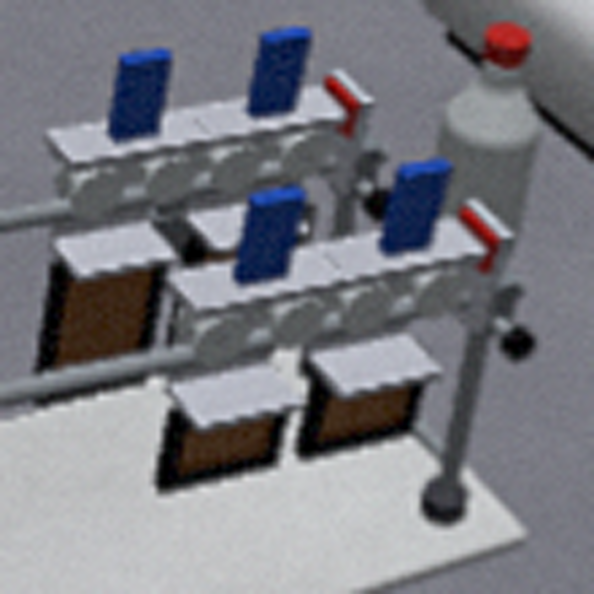

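Both holders are against the waiting ones and no longer moving. Handing in.

```bash
python3 -c "
from station import job
print(job.finish_job())"
```

```text
the job is handed in; nothing more can be done
None
```

Both holders are hooked on and hanging at the bottom of the right rails: the long one on the near rail first, then the short one on the far rail. I let go of each at the raised end and it rolled home by itself. The job was handed in at about 16 s of the 54 s allowed.

**Position:** In the last pictures each holder sits bridge to bridge against its waiting holder, with both wheels on the rail. The tabs measured 84.8 mm apart on the near rail and 85.3 mm on the far rail. Nominal is 84 mm, and I put the difference down to measuring error.

**At rest:** The short holder's tab was still shifting slightly, by about 0.4 pixel, in my first check. After another 0.7 s it was steady to within 0.1 pixel.

**Surroundings:** The waiting holders' tabs were within about 0.1 pixel of where they started. By eye, the other things on the bench looked unmoved. The gripper was clear of everything, and the wrist force in the readings I took never went above about 6 N.

**Disagreement:** One early wrist view placed the rack about 17 mm away from where the other views did. I used the later close-up views for both grasps instead.

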